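# Load the heater with the two vial blocks kept behind the bottles

## Task

The two bare metal vial blocks at the back of the black mat are wanted in the blue heater, but the two white bottles stand in front of them. First, stand both bottles upright in the empty steel tray, leaving the blocks where they are; then lay both blocks flat on the floor of the heater's well, turned so that together they fill it; only then put each bottle back upright on the mat at the very spot where it stood at the start, without pushing the vial rack or the beaker about at any time.

Things in the scene. Friction and masses are not known exactly. Their poses are not given: they have to be found in the camera images.
- jar: Wide white plastic bottle with a blue cap, loose, about 0.3 kg. Body a straight cylinder 58 mm in diameter and 95 mm high, cap 52 mm in diameter, 115 mm high in all. Stands on the mat; origin at the centre of its underside, z up.
- bottle: Slim white plastic bottle with a narrow blue cap, loose, about 0.2 kg. Body a straight cylinder 46 mm across and 100 mm high, then a short shoulder and a cap 28 mm across; 136 mm high in all. Stands on the mat, left or right of the wide one; origin at the centre of its underside, z up.
- l_block: L-shaped aluminium block, loose, 0.25 kg, 28 mm high, lying flat. In its frame (z up) the long leg covers x -37.5 to 52.5, y -15 to 15 mm, the foot x -37.5 to -7.5, y 15 to 45 mm (90 x 60 overall). On top a lifting fin, 10 mm thick (x), 22 long (y), its top 58 mm above the underside. Origin on the underside, right below the fin; centre of mass at y = 7.5 mm.
- bar_block: Straight aluminium block, loose, 0.13 kg, 60 (x) x 30 (y) x 28 mm high, lying flat beside the L-shaped one; it fills the L's missing corner, long side along the L's long leg. On top a lifting fin, 26 mm long (x), 10 thick (y), its top 58 mm above the underside. Origin at the centre of the underside, z up.
- heater: Blue heater fixed to the bench, left or right of the mat (tray on the other side). Open well in its top: 75 mm along x, 105 along y, 22 deep. Origin at bench height below the well's centre, z up: well floor at z = 48 mm, rim and housing top at 70. Housing x -110 to 90, y -87.5 to 87.5 mm. Control panel towards the robot, not used.
- tray: Empty steel tray fixed to the bench, 160 mm (x) by 190 mm (y) outside, walls 4 mm thick and 16 mm high, floor 4 mm thick. Origin at the centre of its underside, z up. The side area for the bottles.
- mat: Black rubber mat fixed to the bench, 205 (x) x 225 (y) x 4 mm thick. Origin at the centre of its underside, z up, x away from the robot give or take a small turn. At the start the bottles stand on its near half, about 65 mm nearer than its centre and 100 mm apart in y; the blocks lie on its far half.
- rack: White vial rack, loose, 75 mm (x) by 150 mm (y), 67 mm high with its capped vials, behind the work. Origin at the centre of its underside. To be left alone.
- beaker: Glass beaker, loose, 72 mm across and 90 mm high, behind the work. Origin at the centre of its underside. To be left alone.

How it is judged:
By the outcome, as a careful person would: the job done as asked, in the order asked, and still so for the second after the job is handed in, with the robot touching nothing.
It also fails if it takes over 144 s, if anything falls off the work surface, if the arm or the gripper's body presses on something with over 40 N, if the wrist force passes 120 N, or if a joint passes its speed limit or range.

## Robot

A 6-joint arm with a two-finger parallel gripper is mounted at the origin on the work surface. World frame = base frame: x ahead of the robot, y to its left, z up, the work surface at z = 0. Lengths are in m, angles in rad, forces in N, time in s.
With the tool pointing down it reaches from about 0.325 to 0.875 m from the base axis. Payload 4.4 kg.
Tool frame: the origin (TCP) lies on the centre line of the jaws, within the pads' length; the fingertips stand 25 mm ahead of it and the grasp point (between the pads) lies 6 mm ahead of it; z points along the fingers, y is the line along which they close (so a half turn about z gives the same grasp; the last joint's range is limited). The gripper opens to 85 mm and grips with 20 to 120 N. Pads are 22 mm wide; open, the fingers measure 114 mm over their backs; the gripper's body (76 mm by 85 mm) begins 54 mm behind the grasp point. The pads swing forward as they close: fully open they stand 13 mm farther back than shut.
Start: joints at [-0.15, 0.207, 1.542, -0, 1.393, -0.15], TCP at [0.575, -0, 0.222] pointing down, gripper open.
Joint ranges: [-2.73, 2.73], [-0.86, 2.22], [0.23, 2.46], [-1.11, 4.25], [0.08, 2.63], [-2.82, 2.82]. Speed limits (rad/s): [2.79, 2.79, 3.14, 3.14, 3.14, 3.14].

## Interface

Orientations are given as a rotation vector (axis times angle).
In Python, from workcell import sensors, read_camera, camera_model, env gives the robot as it stands.
- The arm moves only by the tool move_arm, never from a script. Its arguments are lists of equal length, an entry for each row: "delta_pos": the shift along the tool's x, y, z in cm, a list of three; "spin": the turn about the tool's z in units of 5 degrees (1.0 is 5 degrees); "fingers": the opening, from 0 (shut) to 1 (fully open). A call has 1 to 20 rows; each row is the pose to reach, as a shift and turn from the pose commanded when the call began, along the tool's axes at that moment; what a row does not reach only later rows make up. A row lasts 1/12 s, in which the tool goes at most 41.7 mm and 7.16 degrees, less where a joint would pass 70% of its speed; a pose out of reach is approached as far as the arm can. A call with a gripper value outside its range is refused whole. The fingers move at their own pace and stop on an object; the grip force is fixed at half the most. Time passes only in rows, so rows that repeat a pose let the fingers close. It gives the time, the measured TCP pose, the force, the opening and the grip force at its end, in the units of the state.
- sensors.sense(): the state, without advancing time (a new reading comes with each control period).
- read_camera(name): name is "scene" or "side" or "wrist"; returns the picture (400x640x3 uint8, blue, green, red); there is no depth.
- camera_model(name): a dict with "vfov" (degrees; the focal length in pixels is half the picture's height over the tangent of half this angle, whatever the lens; pixels are square), "cx", "cy" (the principal point, pixels), "rvec" (rotation vector, rad) and "tvec" (3), from world to camera coordinates, as OpenCV has them. Camera axes: x right, y down, z forward; pixel columns grow to the right and rows downward; lengths in m; the calibration is good to about 2 mm. A picture is of the moment at which its call begins: read the wrist's pose just before it. camera_model takes no time and is no camera call; for the wrist camera it gives the pose at the moment of the call.
- env.sign_off(): hands the job in; it is judged then, once.
The state is a dict: "t": time; "joint_pos": joint angles; "joint_velocities": joint speeds; "effort": joint torques, N m; "ee_pos": TCP position; "tool_rot": TCP orientation; "wrist_force": force on the tool from outside, world axes, zero at the start; "torque": the same for the moment, N m; "width": finger opening in m; "finger_force": force on a finger pad.
Only numpy, scipy, OpenCV 4.12 (cv2) and the standard library are available. Lean on these libraries where they do the work, as an engineer would, in place of code of your own. Each camera call takes 0.05 s, during which the arm holds its last target. There are 200 camera calls.

## Working session

There is one attempt and no reset: what is moved stays moved. The work goes in short steps, Python scripts to look and compute and a tool call to move; the robot and the scene stay as the last step left them, time stands still between calls to the robot, and variables do not carry over. Pictures are saved under pics/ and viewed, at most 14 in all, crops included, and the job is handed in when it is done.

Besides the shell and the picture viewer there is one more tool, called after ">>>" as a command line: name --pt "numbers of a row" for each row, then --argument value for the rest. move_arm: Moves the arm, as the interface text tells. Its arguments: {"type":"object","properties":{"delta_pos":{"type":"array","items":{"type":"array","items":{"type":"number"}}},"spin":{"type":"array","items":{"type":"number"}},"fingers":{"type":"array","items":{"type":"number"}}},"required":["delta_pos","spin","fingers"]}

```bash
mkdir -p pics; ls
python3 - <<'E'
from workcell import sensors, read_camera, camera_model
import cv2
print(sensors.sense())
for n in("scene","side","wrist"):
    print(n,camera_model(n)); cv2.imwrite(f"pics/{n}0.png",read_camera(n))
E
```

```text
pics
{'t': 0.0, 'joint_pos': array([-1.50488036e-01,  2.07468640e-01,  1.54295139e+00,  2.58084111e-05,
        1.39346074e+00, -1.50492394e-01]), 'joint_velocities': array([-1.17656474e-03,  9.39669985e-05,  5.54081858e-04, -7.48217397e-04,
        2.73768885e-04,  1.39554878e-04]), 'effort': array([ 4.44781954e-04, -3.83034396e+01, -2.91594708e+01, -2.26178481e-04,
        1.06274080e-02,  5.83859855e-05]), 'ee_pos': array([5.74236878e-01, 1.19630646e-04, 2.21099354e-01]), 'tool_rot': array([-2.22012792e+00, -2.22012742e+00,  2.09835351e-03]), 'wrist_force': array([ 0.1431597 ,  0.96723166, -0.75439882]), 'torque': array([ 0.00733685, -0.03073876, -0.01593454]), 'finger_force': 0.0, 'width': 0.08565516283042798}
scene {'vfov': 54.784502400132254, 'cx': 321.2197372965277, 'cy': 194.08359036893785, 'rvec': array([ 1.0445628 ,  2.58380775, -0.869501  ]), 'tvec': array([ 0.47202162, -0.33273979,  1.10660488])}
side {'vfov': 51.24359324759329, 'cx': 325.7379591328054, 'cy': 200.46753444428322, 'rvec': array([ 2.33864835, -0.43080033,  0.18044152]), 'tvec': array([-0.5949895 ,  0.20331685,  0.86664889])}
wrist {'vfov': 58.91698155252837, 'cx': 319.3450128429239, 'cy': 208.6770733629708, 'rvec': array([-2.85500680e+00, -5.03954684e-04,  3.07578442e-03]), 'tvec': array([-0.57412191, -0.0351127 ,  0.37884867])}
```

View pics/scene0.png

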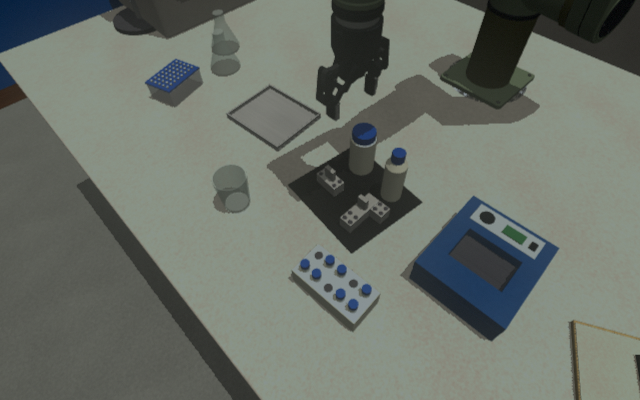

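View pics/side0.png

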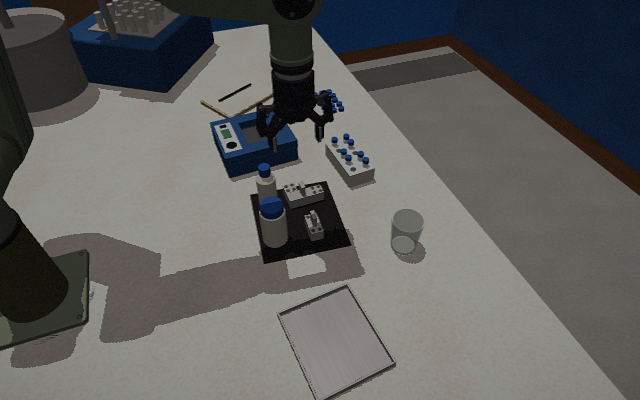

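View pics/wrist0.png

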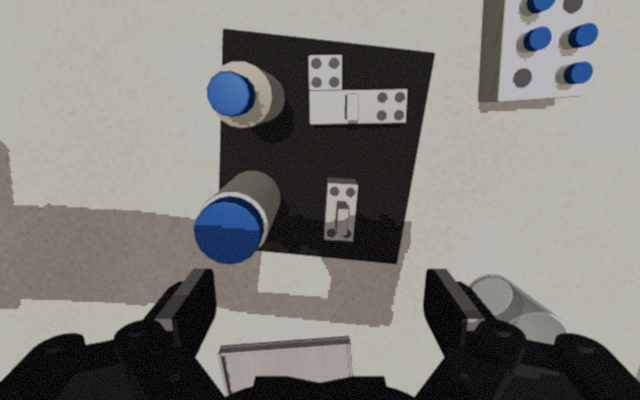

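```bash
cat > h.py <<'E'
import numpy as np, cv2
from scipy.optimize import least_squares
from workcell import sensors, read_camera, camera_model
def cam(n):
    m=camera_model(n); f=200/np.tan(np.radians(m["vfov"])/2)
    R=cv2.Rodrigues(np.array(m["rvec"]))[0]; t=np.array(m["tvec"])
    return dict(f=f,c=np.array([m["cx"],m["cy"]]),R=R,t=t,C=-R.T@t)
def plane(m,px,z):
    px=np.atleast_2d(px).astype(float)
    d=np.c_[(px-m["c"])/m["f"],np.ones(len(px))]@m["R"]
    return (m["C"]+d*((z-m["C"][2])/d[:,2])[:,None])[:,:2]
def proj(m,P):
    q=np.atleast_2d(P)@m["R"].T+m["t"]; return q[:,:2]/q[:,2:]*m["f"]+m["c"]
def blobs(mask,amin=80):
    cs,_=cv2.findContours(mask.astype(np.uint8),cv2.RETR_EXTERNAL,cv2.CHAIN_APPROX_NONE)
    return sorted([c[:,0] for c in cs if cv2.contourArea(c)>amin],key=lambda c:-cv2.contourArea(c))
def hsv(im): return cv2.cvtColor(im,cv2.COLOR_BGR2HSV)
def blue(im):
    h=hsv(im); return (h[...,0]>100)&(h[...,0]<130)&(h[...,1]>120)&(h[...,2]>50)
def circ(m,c,z,r):
    "centre of the top disc of a cylinder: fixed radius fit to the far rim"
    P=plane(m,c+0.0,z); o=P.mean(0)
    for _ in range(4):
        u=(o-m["C"][:2]); u=u/np.linalg.norm(u); Q=P[(P-o)@u>0.1*r]
        o=least_squares(lambda x:np.hypot(*(Q-x).T)-r,o,loss="soft_l1",f_scale=.001).x
    return o,np.std(np.hypot(*(Q-o).T)-r)
def rect(m,c,z):
    r=cv2.minAreaRect((plane(m,c,z)*1e3).astype(np.float32))
    return np.round(r[0],1),np.round(r[1],1),round(r[2],1)
def snap(n,name):
    m=cam(n); im=read_camera(n); cv2.imwrite(f"pics/{name}.png",im); return m,im
E
python3 - <<'E'
from h import *
for n in("wrist","scene","side"):
    m=cam(n); im=cv2.imread(f"pics/{n}0.png"); print(n,m["C"].round(3))
    for c in blobs(blue(im),40)[:12]:
        ctr=c.mean(0); print(ctr.round(),len(c), [ (np.round(a*1e3,1),round(s*1e3,1)) for a,s in (circ(m,c,.119,.026),circ(m,c,.14,.014))])
E
```

```text
wrist [0.575 0.073 0.372]
[230. 230.] 195 [(array([505.4, -19.1]), np.float64(0.6)), (array([504.1, -20.7]), np.float64(2.0))]
[232.  94.] 146 [(array([531.9,  79.9]), np.float64(9.0)), (array([519.2,  79.7]), np.float64(0.5))]
[583.  34.] 73 [(array([745.7,  92.3]), np.float64(4.3)), (array([726.2, 103.9]), np.float64(4.2))]
[538.  38.] 69 [(array([716. ,  90.3]), np.float64(4.4)), (array([705.1,  99.6]), np.float64(4.0))]
[577.  73.] 85 [(array([748.1, 118.1]), np.float64(nan)), (array([730.1, 102.9]), np.float64(4.0))]
[540.   3.] 60 [(array([715.1, 160.8]), np.float64(nan)), (array([709.1, 144.6]), np.float64(nan))]
scene [0.976 0.353 0.693]
[489. 260.] 319 [(array([499.3, 317.2]), np.float64(21.8)), (array([508.1, 317.3]), np.float64(21.8))]
[47. 17.] 279 [(array([  869.2, -1151.9]), np.float64(5.3)), (array([  873.6, -1112.3]), np.float64(3.2))]
[172.  74.] 149 [(array([ 676., -503.]), np.float64(5.0)), (array([ 679.1, -484.7]), np.float64(3.6))]
[364. 131.] 55 [(array([508.3, -19.1]), np.float64(1.2)), (array([515.1, -13.1]), np.float64(2.5))]
[ 4. 77.] 59 [(array([1007. , -83
[... 1064 characters left out ...]
), (array([ 141.9, 1104. ]), np.float64(4.9))]
[271. 205.] 57 [(array([501.4, -25.3]), np.float64(1.1)), (array([501.1, -32.7]), np.float64(2.4))]
[232.  24.] 108 [(array([568.3, 950.5]), np.float64(7.4)), (array([558.2, 913.5]), np.float64(5.7))]
[285. 136.] 57 [(array([609.6, 205.1]), np.float64(7.7)), (array([601.5, 196.5]), np.float64(4.5))]
[15.  3.] 97 [(array([-184.3, 1428.6]), np.float64(7.2)), (array([-177.9, 1374.5]), np.float64(0.8))]
[263. 166.] 28 [(array([515.3,  88.1]), np.float64(3.9)), (array([514.5,  76.7]), np.float64(0.9))]
[269. 117.] 28 [(array([574.5, 318.5]), np.float64(nan)), (array([592.5, 265.9]), np.float64(4.3))]
  ret = _var(a, axis=axis, dtype=dtype, out=out, ddof=ddof,
  arrmean = um.true_divide(arrmean, div, out=arrmean,
  ret = ret.dtype.type(ret / rcount)
```

Run:
```python
from h import *
# mat + blocks in wrist view
m=cam("wrist"); im=cv2.imread("pics/wrist0.png"); h=hsv(im)
for p in [(325,72),(380,107),(340,210),(335,180),(300,200),(352,108),(343,220),(60,50),(265,180)]: print(p,h[p[1],p[0]])
g=(h[...,2]>105)&(h[...,1]<90)
for c in blobs(g[:, :450],300): print(c.min(0),c.max(0),rect(m,c,.032))
```

```text
(325, 72) [  0   1 182]
(380, 107) [ 21  10 181]
(340, 210) [ 13  20 175]
(335, 180) [ 9 24 75]
(300, 200) [30 64 28]
(352, 108) [ 21  10 182]
(343, 220) [ 11  20 138]
(60, 50) [ 27  14 183]
(265, 180) [23 36 91]
[0 0] [449 396] (array([458., -50.]), array([417.7, 515.5]), 90.0)
```

Run:
```python
from h import *
m=cam("wrist"); im=cv2.imread("pics/wrist0.png"); h=hsv(im)
print("nadir",proj(m,[m["C"]-[0,0,.34]]))
g=np.zeros((400,640),bool); g[45:250,298:412]=(h[45:250,298:412,2]>110)
for c in blobs(g,300): print(c.min(0),c.max(0),rect(m,c,.032), plane(m,[c.min(0),c.max(0)],.032).round(4).tolist())
big=cv2.resize(im[40:260,210:430],None,fx=2.7,fy=2.7,interpolation=cv2.INTER_CUBIC); cv2.imwrite("pics/w0c.png",big)
print(plane(m,[[224,30],[434,53],[397,263]],.004).round(4))
# scene: heater colours
s=cv2.imread("pics/scene0.png"); ms=cam("scene")
c=blobs(blue(s),2000)[0]; 
print("scene heater top approx", plane(ms,[[452,248],[469,230],[521,263],[505,290]],.07).round(3).tolist())
print("tray",plane(ms,[[227,113],[269,87],[320,117],[279,148]],.016).round(3).tolist())
d=cam("side"); print("tray",plane(d,[[278,312],[348,286],[395,362],[320,399]],.016).round(3).tolist())
print("rack",plane(ms,[[292,274],[316,246],[379,294],[356,325]],.045).round(3).tolist(),"beaker",plane(ms,[[236,200]],.0).round(3))
```

```text
nadir [[320.03557491 104.30886009]]
[308  55] [407 124] (array([609.3,  86.2]), array([89.9, 59.8]), 0.8) [[0.5643, 0.1154], [0.6563, 0.0558]]
[325 183] [357 239] (array([595.2, -30.2]), array([59.1, 30.2]), 86.4) [[0.5799, -0.0006], [0.613, -0.0593]]
[400 182] [411 249] (array([661. , -35.4]), array([11.4, 71. ]), 4.2) [[0.6534, 0.0004], [0.6693, -0.0703]]
[[ 0.4843  0.1407]
 [ 0.6843  0.1206]
 [ 0.6624 -0.0993]]
scene heater top approx [[0.575, 0.263], [0.52, 0.263], [0.513, 0.365], [0.578, 0.372]]
tray [[0.626, -0.385], [0.48, -0.391], [0.463, -0.203], [0.61, -0.193]]
tray [[0.453, -0.216], [0.607, -0.21], [0.623, -0.388], [0.473, -0.4]]
rack [[0.811, 0.089], [0.74, 0.077], [0.726, 0.224], [0.795, 0.233]] beaker [[ 0.772 -0.151]]
```

View pics/w0c.png

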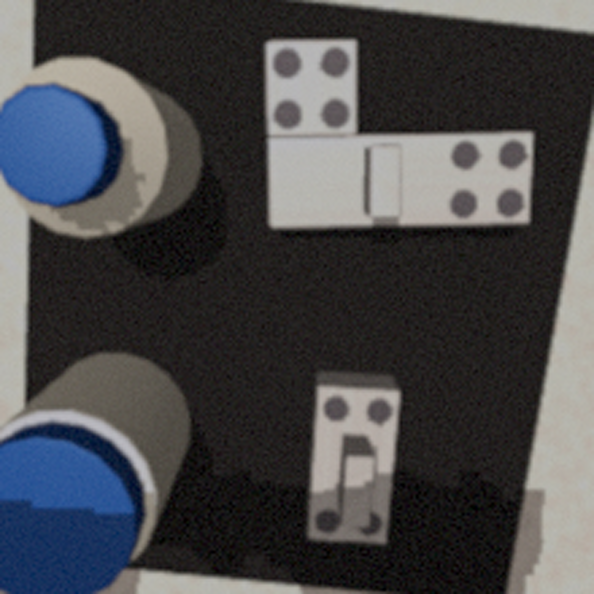

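>>> move_arm --pt "-4.3 -6.2 0" --pt "-4.3 -6.2 0" --pt "-4.3 -6.2 0" --pt "-4.3 -6.2 0" --pt "-4.3 -6.2 0" --pt "-4.3 -6.2 0" --spin '[0,0,0,0,0,0]' --fingers '[1,1,1,1,1,1]'

```text
t: 0.65
ee_pos: [0.514, -0.0427, 0.2227]
tool_rot: [2.22, 2.221, 0.002]
wrist_force: [0.1, 0.3, 1.0]
width: 0.0854
finger_force: 0.0
```

```bash
cat > m.py <<'E'
from h import *
import sys
m,im=snap("wrist",sys.argv[1]); s=sensors.sense(); print(s["ee_pos"].round(4),s["tool_rot"].round(3),s["joint_pos"].round(2),m["C"].round(4))
for c in blobs(blue(im),700):
    if c[:,1].min()<3: print("cut")
    print(c.mean(0).round(),[(np.round(a*1e3,1),round(q*1e3,1)) for a,q in (circ(m,c,.119,.026),circ(m,c,.14,.014))])
E
python3 m.py w1
```

```text
[ 0.514  -0.0426  0.2226] [2.220e+00 2.222e+00 1.000e-03] [-0.25  0.08  1.69  0.    1.38 -0.25] [0.5141 0.0307 0.3735]
[304. 178.] [(array([503.7, -20.7]), np.float64(0.5)), (array([501.9, -27.4]), np.float64(2.2))]
cut
[323.  21.] [(array([501.9,  68.9]), np.float64(9.2)), (array([516.6,  76.4]), np.float64(0.8))]
```

>>> move_arm --pt "4 -4 0" --pt "7.3 -6.9 0" --pt "7.3 -6.9 0" --pt "7.3 -6.9 0" --pt "7.3 -6.9 0" --pt "7.3 -6.9 0" --pt "7.3 -6.9 0" --pt "7.3 -6.9 0" --pt "7.3 -6.9 0" --pt "7.3 -6.9 0" --pt "7.3 -6.9 0" --pt "7.3 -6.9 0" --pt "7.3 -6.9 0" --pt "7.3 -6.9 0" --pt "7.3 -6.9 0" --pt "7.3 -6.9 0" --pt "7.3 -6.9 0" --spin '[1.4,2.8,4.2,5.6,7,8.4,9.8,11.2,12.6,14,15.4,16.8,18,18,18,18,18]' --fingers '[1,1,1,1,1,1,1,1,1,1,1,1,1,1,1,1,1]'

```text
t: 2.12
ee_pos: [0.4442, 0.0302, 0.2223]
tool_rot: [-3.142, -0.003, -0.0]
wrist_force: [-0.1, -0.2, 0.4]
width: 0.0854
finger_force: 0.0
```

```bash
python3 m.py w2
```

```text
[0.4441 0.0301 0.2223] [-3.142e+00 -2.000e-03 -0.000e+00] [-0.13 -0.08  1.84  0.    1.38  1.44] [0.5171 0.0311 0.3732]
cut
[ 47. 111.] [(array([479.7, 254.7]), np.float64(1.8)), (array([474.6, 248.6]), np.float64(1.7))]
[395. 123.] [(array([503.9, -20.1]), np.float64(0.5)), (array([502.1, -26.8]), np.float64(2.2))]
[244. 103.] [(array([515.7,  64.3]), np.float64(9.1)), (array([516.7,  78.1]), np.float64(0.6))]
```

>>> move_arm --pt "3 2.5 0" --pt "6 5.06 0" --pt "6 5.06 0" --pt "6 5.06 2" --pt "6 5.06 5" --pt "6 5.06 8" --pt "6 5.06 11" --pt "6 5.06 13" --pt "6 5.06 13.7" --pt "6 5.06 13.7" --pt "6 5.06 13.7" --pt "6 5.06 13.7" --spin '[0,0,0,0,0,0,0,0,0,0,0,0]' --fingers '[1,1,1,1,1,1,1,1,1,1,1,1]'

```text
t: 3.17
ee_pos: [0.5057, -0.0209, 0.0872]
tool_rot: [3.141, 0.0, 0.006]
wrist_force: [0.4, 1.0, -0.1]
width: 0.0853
finger_force: 0.0
```

>>> move_arm --pt "0 0 0" --pt "0 0 0" --pt "0 0 0" --pt "0 0 0" --pt "0 0 0" --pt "0 0 0" --pt "0 0 0" --pt "0 0 0" --spin '[0,0,0,0,0,0,0,0]' --fingers '[0.7,0.6,0.6,0.6,0.6,0.6,0.6,0.6]'

```text
t: 3.83
ee_pos: [0.5055, -0.022, 0.0871]
tool_rot: [3.139, 0.001, 0.005]
wrist_force: [-0.6, -1.9, 5.6]
width: 0.0515
finger_force: 15.7
```

Run:
```python
from h import *
m,im=snap("side","s3"); m2,i2=snap("scene","c3")
a=cv2.resize(im[120:280,200:360],None,fx=2.5,fy=2.5); b=cv2.resize(i2[60:220,290:450],None,fx=2.5,fy=2.5)
cv2.imwrite("pics/p3.png",np.hstack([a,b])); print(sensors.sense())
```

```text
{'t': 3.9333, 'joint_pos': array([-0.21335264,  0.21778204,  1.8346582 , -0.00215879,  1.08536494,
        1.35812615]), 'joint_velocities': array([ 7.06854776e-04, -7.29222391e-05,  3.43906256e-04,  1.37942158e-03,
        8.50822680e-04,  1.82878871e-03]), 'effort': array([ 1.66707404e+00, -3.11225832e+01, -2.22275984e+01,  1.04340658e+00,
       -7.49414577e-02,  7.93312385e-03]), 'ee_pos': array([ 0.5055257 , -0.02195726,  0.08712767]), 'tool_rot': array([3.13891956e+00, 5.04092658e-04, 5.17577992e-03]), 'wrist_force': array([-0.4386041 , -3.69885344,  6.39271319]), 'torque': array([-0.65334579,  0.19871269,  0.01470385]), 'finger_force': 15.695239881752059, 'width': 0.05171716947238854}
```

View pics/p3.png

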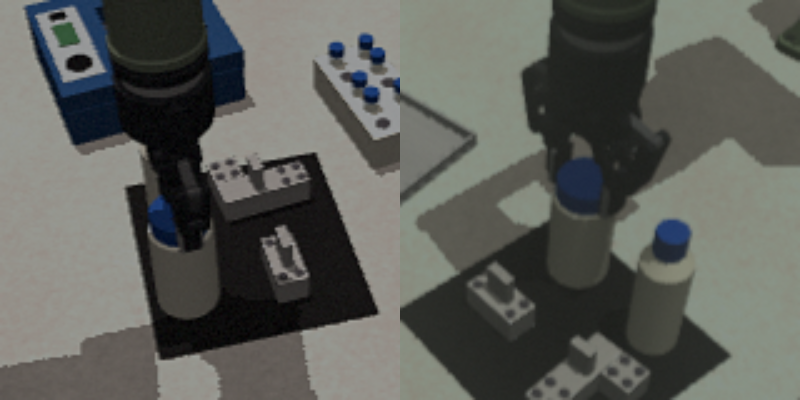

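>>> move_arm --pt "0 0 0" --pt "0 0 0" --pt "0 0 0" --pt "0 0 0" --pt "0 0 0" --spin '[0,0,0,0,0]' --fingers '[1,1,1,1,1]'

```text
t: 4.35
ee_pos: [0.5036, -0.0203, 0.0849]
tool_rot: [-3.141, -0.0, 0.001]
wrist_force: [-0.5, -0.2, -0.2]
width: 0.0853
finger_force: 0.0
```

Run:
```python
from h import *
m,im=snap("side","s4"); m2,i2=snap("scene","c4"); m3,i3=snap("wrist","w4")
a=cv2.resize(im[160:260,230:330],None,fx=4,fy=4); b=cv2.resize(i2[90:190,320:420],None,fx=4,fy=4)
cv2.imwrite("pics/p4.png",np.hstack([a,b])); print(sensors.sense()["ee_pos"],sensors.sense()["wrist_force"])
c=blobs(blue(i3),500)
for q in c: print(q.mean(0),len(q),q.min(0),q.max(0))
for q in blobs(blue(im)[190:215,255:290],40): print("side",circ(m,q+[255,190],.119,.026))
for q in blobs(blue(i2)[115:150,340:385],40): print("scene",circ(m2,q+[340,115],.119,.026))
```

```text
[ 0.50383255 -0.02046768  0.08508431] [-0.17750778  1.26235198 -0.65810013]
[325.73947368 294.45      ] 380 [260 228] [392 359]
[ 35.16783217 286.86013986] 286 [  0 239] [ 88 339]
side (array([ 0.46879548, -0.02255693]), np.float64(0.007719632492326391))
scene (array([ 0.50783706, -0.01885746]), np.float64(0.0013581874120922972))
```

View pics/p4.png

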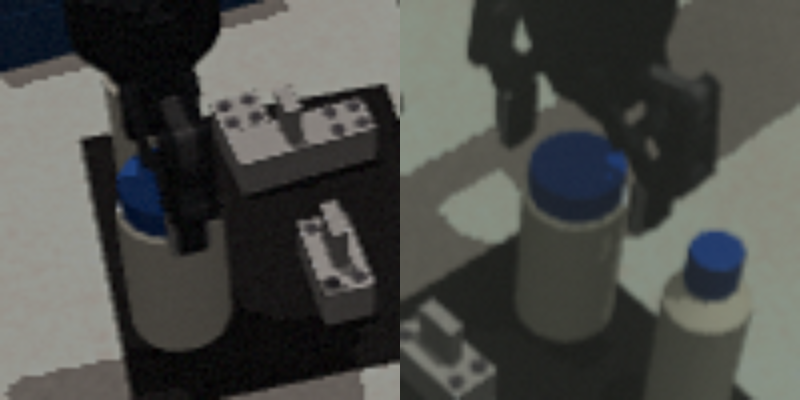

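>>> move_arm --pt "0 0 0" --pt "0 0 0" --pt "0 0 0" --pt "0 0 0" --pt "0 0 0" --pt "0 0 0" --pt "0 0 0" --pt "0 0 0" --spin '[0,0,0,0,0,0,0,0]' --fingers '[0.6,0.3,0,0,0,0,0,0]'

```text
t: 5.17
ee_pos: [0.5057, -0.0218, 0.087]
tool_rot: [3.139, 0.0, 0.006]
wrist_force: [-0.0, -2.3, 5.3]
width: 0.0501
finger_force: 70.1
```

>>> move_arm --pt "0 0 -0.5" --pt "0 0 -1" --pt "0 0 -2" --pt "0 0 -3" --pt "0 0 -3" --pt "0 0 -3" --spin '[0,0,0,0,0,0]' --fingers '[0,0,0,0,0,0]'

```text
t: 5.67
ee_pos: [0.5049, -0.0207, 0.1164]
tool_rot: [3.141, 0.0, 0.004]
wrist_force: [0.5, 0.3, -1.7]
width: 0.0501
finger_force: 68.0
```

Run:
```python
from h import *
m,im=snap("side","s5"); m2,i2=snap("scene","c5")
a=cv2.resize(im[160:260,230:330],None,fx=4,fy=4); b=cv2.resize(i2[70:190,310:430],(400,400))
cv2.imwrite("pics/p5.png",np.hstack([a,b])); print(sensors.sense())
```

```text
{'t': 5.7667, 'joint_pos': array([-2.12536927e-01,  1.75916311e-01,  1.81684177e+00,  3.90385256e-05,
        1.14907741e+00,  1.35819755e+00]), 'joint_velocities': array([-1.51566133e-03,  8.46491460e-03,  9.80516657e-03, -1.72738200e-03,
        2.90206962e-05, -1.07675788e-03]), 'effort': array([-7.11605418e-03, -3.49457538e+01, -2.69866794e+01,  9.07745039e-05,
       -2.93919607e-02,  4.27480472e-06]), 'ee_pos': array([ 0.50379795, -0.02052153,  0.11521994]), 'tool_rot': array([-3.14150659e+00, -7.20382907e-05,  3.61052577e-04]), 'wrist_force': array([-0.1093428 , -0.47146003, -2.97037315]), 'torque': array([ 0.04795334, -0.0181247 , -0.00509968]), 'finger_force': 68.0335893083975, 'width': 0.050187944717184324}
```

View pics/p5.png

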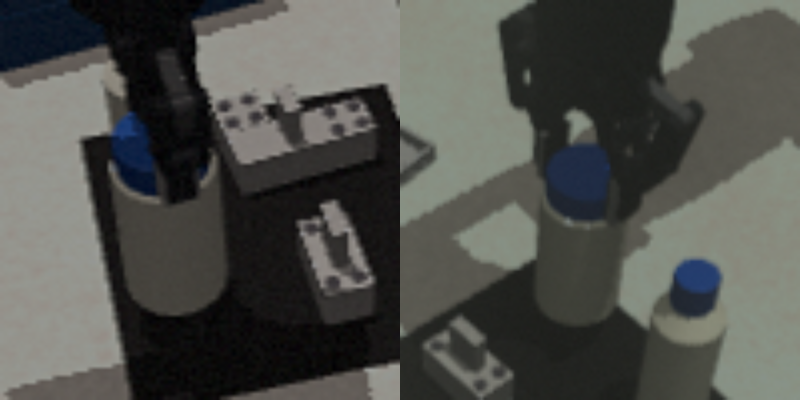

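>>> move_arm --pt "0 1 -1" --pt "0.3 3 -2" --pt "0.6 5.5 -2" --pt "1 8 -2" --pt "1.5 10.5 -2" --pt "2 13 -2" --pt "2.4 15.5 -2" --pt "2.8 18 -2" --pt "3.1 20.5 -2" --pt "3.4 22.5 -2" --pt "3.4 23.25 -2" --pt "3.4 23.25 -2" --pt "3.4 23.25 0" --pt "3.4 23.25 1.5" --pt "3.4 23.25 2.5" --pt "3.4 23.25 2.8" --pt "3.4 23.25 2.95" --pt "3.4 23.25 2.95" --pt "3.4 23.25 2.95" --spin '[0,0,0,0,0,0,0,0,0,0,0,0,0,0,0,0,0,0,0]' --fingers '[0,0,0,0,0,0,0,0,0,0,0,0,0,0,0,0,0,0,0]'

```text
t: 7.35
ee_pos: [0.5374, -0.2513, 0.0874]
tool_rot: [-3.139, -0.002, 0.003]
wrist_force: [-3.6, 2.5, 7.3]
width: 0.0501
finger_force: 70.1
```

Run:
```python
from h import *
m,im=snap("side","s6"); cv2.imwrite("pics/p6.png",cv2.resize(im[180:400,240:440],None,fx=2.5,fy=2.5))
s=sensors.sense(); print(s["ee_pos"],s["wrist_force"],s["width"],s["joint_pos"])
```

```text
[ 0.53743363 -0.25129797  0.08737828] [-4.06656042  2.37854535  6.81320435] 0.05009384797667492 [-5.83579974e-01  3.86485691e-01  1.60940126e+00  7.65631807e-04
  1.14841361e+00  9.85572758e-01]
```

View pics/p6.png

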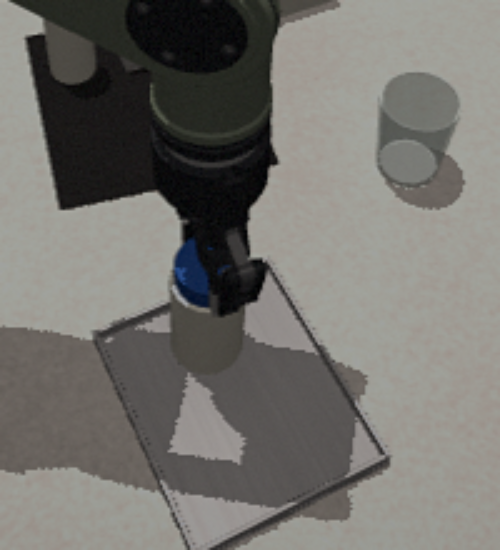

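>>> move_arm --pt "0 0 -0.1" --pt "0 0 -0.1" --pt "0 0 -0.1" --pt "0 0 -0.1" --pt "0 0 -0.1" --pt "0 0 -1" --pt "0 0 -4" --pt "0 0 -7.5" --pt "0 0 -11" --pt "0 0 -11" --pt "0 0 -11" --spin '[0,0,0,0,0,0,0,0,0,0,0]' --fingers '[0.7,1,1,1,1,1,1,1,1,1,1]'

```text
t: 8.32
ee_pos: [0.5401, -0.2546, 0.2001]
tool_rot: [3.137, -0.0, 0.01]
wrist_force: [-0.2, -0.2, -0.4]
width: 0.0856
finger_force: 0.0
```

```bash
python3 m.py w7
```

```text
[ 0.5386 -0.2535  0.1974] [ 3.14  -0.     0.004] [-0.59  0.27  1.52  0.    1.35  0.99] [ 0.612  -0.253   0.3514]
[314. 218.] [(array([ 538.8, -250.1]), np.float64(0.5)), (array([ 534.5, -249.6]), np.float64(2.2))]
```

>>> move_arm --pt "-0.2 -3 0" --pt "-0.4 -6.5 0" --pt "-0.6 -10 0" --pt "-0.9 -13.5 0" --pt "-1.1 -17 0" --pt "-1.3 -20.5 0" --pt "-1.5 -24 0" --pt "-1.7 -27.5 0" --pt "-1.9 -31 0" --pt "-2.1 -33.1 0" --pt "-2.1 -33.1 0" --pt "-2.1 -33.1 0" --pt "-2.1 -33.1 0" --pt "-2.1 -33.1 0" --spin '[0,0,0,0,0,0,0,0,0,0,0,0,0,0]' --fingers '[1,1,1,1,1,1,1,1,1,1,1,1,1,1]'

```text
t: 9.53
ee_pos: [0.5167, 0.0768, 0.195]
tool_rot: [3.141, -0.002, -0.002]
wrist_force: [-1.3, -0.5, -0.7]
width: 0.0851
finger_force: 0.0
```

```bash
python3 m.py w8
```

```text
[0.5168 0.0767 0.1952] [ 3.141e+00 -3.000e-03 -2.000e-03] [-0.02  0.12  1.7  -0.    1.32  1.55] [0.5898 0.0776 0.3457]
[ 71. 180.] [(array([493.9, 297.1]), np.float64(1.8)), (array([492.9, 277.5]), np.float64(1.7))]
[316. 221.] [(array([526.8,  80. ]), np.float64(6.2)), (array([519.4,  79.8]), np.float64(0.6))]
```

>>> move_arm --pt "0 -0.2 2" --pt "0 -0.2 4.5" --pt "0 -0.2 7" --pt "0 -0.2 9" --pt "0 -0.2 9.7" --pt "0 -0.2 9.7" --pt "0 -0.2 9.7" --pt "0 -0.2 9.7" --pt "0 -0.2 9.7" --pt "0 -0.2 9.7" --spin '[0,0,0,0,0,0,0,0,0,0]' --fingers '[1,1,1,1,1,1,1,1,1,1]'

```text
t: 10.42
ee_pos: [0.5183, 0.0798, 0.1003]
tool_rot: [3.142, -0.0, 0.005]
wrist_force: [0.0, -0.1, 0.8]
width: 0.0852
finger_force: 0.0
```

Run:
```python
from h import *
s=sensors.sense(); print(s["ee_pos"],s["wrist_force"])
```

```text
[0.51825124 0.07982454 0.10033495] [ 0.04997285 -0.12333078  0.81496088]
```

>>> move_arm --pt "0 0 0" --pt "0 0 0" --pt "0 0 0" --pt "0 0 0" --pt "0 0 0" --pt "0 0 0" --pt "0 0 0" --pt "0 0 0" --pt "0 0 -0.5" --pt "0 0 -1.5" --pt "0 0 -3" --pt "0 0 -4" --pt "0 0 -4" --pt "0 0 -4" --pt "0 0 -4" --spin '[0,0,0,0,0,0,0,0,0,0,0,0,0,0,0]' --fingers '[0.6,0.3,0,0,0,0,0,0,0,0,0,0,0,0,0]'

```text
t: 11.67
ee_pos: [0.5163, 0.08, 0.1381]
tool_rot: [-3.142, -0.0, 0.002]
wrist_force: [0.1, -0.2, -2.4]
width: 0.0267
finger_force: 71.7
```

Run:
```python
from h import *
m,im=snap("side","s9"); m2,i2=snap("scene","c9")
a=cv2.resize(im[120:280,200:360],None,fx=2.5,fy=2.5); b=cv2.resize(i2[60:220,290:450],(400,400))
cv2.imwrite("pics/p9.png",np.hstack([a,b]));s=sensors.sense(); print(s["ee_pos"],s["wrist_force"],s["torque"],s["width"],s["finger_force"])
```

```text
[0.5160715  0.07991272 0.1376937 ] [ 0.57738716  0.69902667 -2.38817842] [-0.00131144 -0.04429215  0.03228771] 0.026267481858600616 71.69465796254144
```

View pics/p9.png

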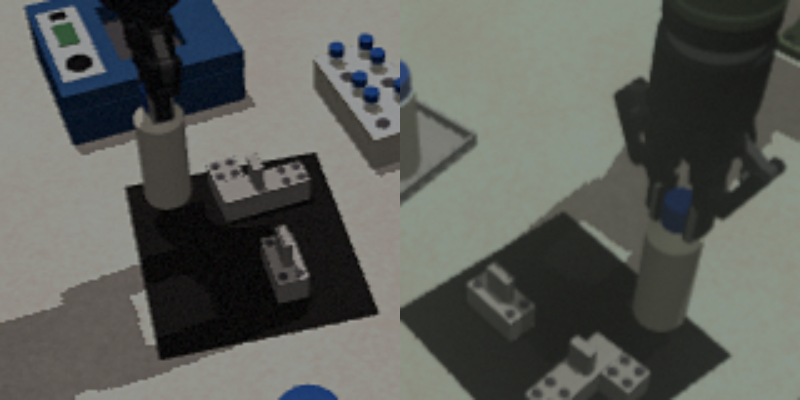

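Run:
```python
from h import *
m=cam("scene")
def aty(px,y):
    d=(np.r_[(np.array(px)-m["c"])/m["f"],1])@m["R"]; k=(y-m["C"][1])/d[1]; return (m["C"]+k*d).round(4)
for y in(.025,.03,.036): print("open tcp.085",aty((382.5,147),y))
for y in(.092,.1,.105): print("grip tcp.1377",aty((406,154.8),y))
# cap bottom of the bottle / joint now
print("cap bottom",aty((386+0,152),.085))
```

```text
open tcp.085 [0.4957 0.025  0.0979]
open tcp.085 [0.5031 0.03   0.107 ]
open tcp.085 [0.5118 0.036  0.1179]
grip tcp.1377 [0.5105 0.092  0.1368]
grip tcp.1377 [0.5248 0.1    0.1538]
grip tcp.1377 [0.5337 0.105  0.1645]
cap bottom [0.5703 0.085  0.1842]
```

>>> move_arm --pt "0 0 -3" --pt "0 2 -6" --pt "0.2 5 -9" --pt "0.4 8.5 -10.5" --pt "0.7 12 -10.5" --pt "1 15.5 -10.5" --pt "1.3 19 -10.5" --pt "1.6 22.5 -10.5" --pt "1.9 26 -10.5" --pt "2.2 29.5 -10.5" --pt "2.5 33 -10.5" --pt "2.7 36.5 -10.5" --pt "2.9 40 -10.5" --pt "3 42.3 -10.5" --pt "3 42.3 -10.5" --pt "3 42.3 -10.5" --pt "3 42.3 -8" --pt "3 42.3 -5" --pt "3 42.3 -2" --pt "3 42.3 1" --spin '[0,0,0,0,0,0,0,0,0,0,0,0,0,0,0,0,0,0,0,0]' --fingers '[0,0,0,0,0,0,0,0,0,0,0,0,0,0,0,0,0,0,0,0]'

```text
t: 13.43
ee_pos: [0.547, -0.3412, 0.1274]
tool_rot: [-3.141, -0.002, 0.0]
wrist_force: [0.2, 0.2, -3.1]
width: 0.0265
finger_force: 65.8
```

>>> move_arm --pt "0 0 0" --pt "0 0 1" --pt "0 0 2" --pt "0 0 2.6" --pt "0 0 2.9" --pt "0 0 2.9" --pt "0 0 2.9" --pt "0 0 2.9" --spin '[0,0,0,0,0,0,0,0]' --fingers '[0,0,0,0,0,0,0,0]'

```text
t: 14.1
ee_pos: [0.5486, -0.3437, 0.1038]
tool_rot: [3.14, 0.0, 0.005]
wrist_force: [-2.4, 3.2, 6.7]
width: 0.0264
finger_force: 67.7
```

Run:
```python
from h import *
m,im=snap("side","s10"); m2,i2=snap("scene","c10")
a=cv2.resize(im[230:400,250:420],(400,400)); b=cv2.resize(i2[20:180,200:360],(400,400))
cv2.imwrite("pics/p10.png",np.hstack([a,b]));s=sensors.sense(); print(s["ee_pos"],s["wrist_force"],s["torque"],s["width"],s["finger_force"],s["joint_pos"])
```

```text
[ 0.54851127 -0.34369578  0.10379504] [-1.78600036  1.46561722  5.89850463] [ 0.68229853  0.40002087 -0.01509899] 0.026267886714379966 67.7124931287517 [-6.93637724e-01  4.64424930e-01  1.45867669e+00  6.82837650e-04
  1.21461521e+00  8.76653736e-01]
```

View pics/p10.png

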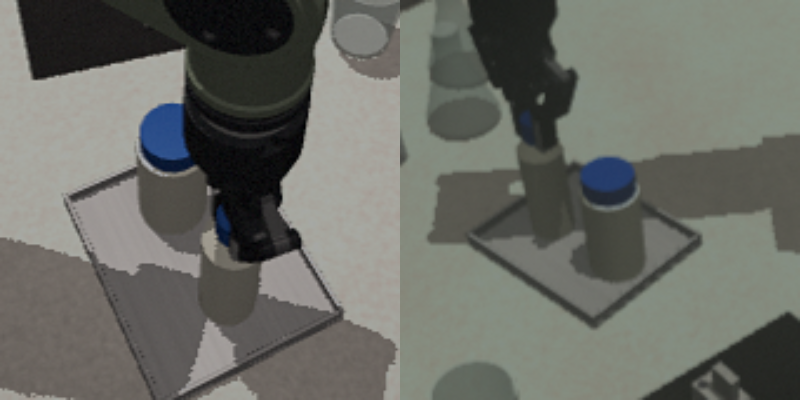

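>>> move_arm --pt "0 0 -0.3" --pt "0 0 -0.3" --pt "0 0 -0.3" --pt "0 0 -0.3" --pt "0 0 -0.3" --pt "0 0 -2" --pt "0 0 -5" --pt "0 0 -8" --pt "0 0 -11" --pt "0 0 -14" --pt "0 0 -14" --spin '[0,0,0,0,0,0,0,0,0,0,0]' --fingers '[0.3,0.6,1,1,1,1,1,1,1,1,1]'

```text
t: 15.12
ee_pos: [0.5504, -0.3459, 0.2485]
tool_rot: [3.132, 0.0, 0.018]
wrist_force: [0.3, -0.5, 1.3]
width: 0.0851
finger_force: 0.0
```

>>> move_arm --pt "0 -3.5 0" --pt "0 -7 0" --pt "0 -10.5 0" --pt "0 -14 0" --pt "0 -17.5 0" --pt "0 -21 0" --pt "0 -24.5 0" --pt "0 -28 0" --pt "0 -31.5 0" --pt "0 -35 0" --pt "0 -38.5 0" --pt "0 -42 0" --pt "0 -45.5 0" --pt "0 -49 0" --pt "0 -52.5 0" --pt "0 -56 0" --pt "0 -58.7 0" --pt "0 -58.7 0" --pt "0 -58.7 0" --pt "0 -58.7 0" --spin '[-1.2,-2.4,-3.6,-4.8,-6,-7.2,-8.4,-9.6,-10.8,-12,-13.2,-14.4,-15.6,-16.8,-18,-18,-18,-18,-18,-18]' --fingers '[1,1,1,1,1,1,1,1,1,1,1,1,1,1,1,1,1,1,1,1]'

```text
t: 16.78
ee_pos: [0.5469, 0.2433, 0.2394]
tool_rot: [2.221, 2.221, -0.001]
wrist_force: [0.1, 0.1, -0.4]
width: 0.0856
finger_force: 0.0
```

Run:
```python
from h import *
m,im=snap("wrist","w11");s=sensors.sense(); print(s["ee_pos"],s["tool_rot"],s["joint_pos"],m["C"])
m2,i2=snap("scene","c11"); m3,i3=snap("side","s11")
cv2.imwrite("pics/p11.png",np.hstack([im,i3[180:400,250:410].repeat(1,0) if 0 else cv2.resize(i3[230:400,250:400],(160,400))]))
for n,M,I in(("scene",m2,i2),("side",m3,i3)):
  for c in blobs(blue(I),30):
    p=plane(M,[c.mean(0)],.119)[0]
    if abs(p[0]-.54)<.1 and -.42<p[1]<-.18: print(n,p,circ(M,c,.119,.026),circ(M,c,.14,.014))
```

```text
[0.547045   0.24285345 0.23953499] [ 2.22225736e+00  2.22021699e+00 -1.19969466e-03] [ 2.73620961e-01  2.43818029e-01  1.46036719e+00 -6.30791163e-04
  1.43793249e+00  2.74623265e-01] [0.54729515 0.31688239 0.39018953]
scene [ 0.53838026 -0.24849548] (array([ 0.53967891, -0.24571037]), np.float64(0.0014446772349506131)) (array([ 0.54837855, -0.23443399]), np.float64(0.0023686931188180555))
scene [ 0.53320218 -0.36758427] (array([ 0.51592264, -0.35283723]), np.float64(0.007361455893168273)) (array([ 0.55045946, -0.33818384]), np.float64(0.0010230837383301825))
side [ 0.53457262 -0.25238625] (array([ 0.53421733, -0.2534203 ]), np.float64(0.0010974231630530367)) (array([ 0.53433987, -0.25409877]), np.float64(0.0021580552035758895))
side [ 0.55106318 -0.33436973] (array([ 0.54347354, -0.34708854]), np.float64(0.0021269567383974987)) (array([ 0.54524075, -0.34597171]), np.float64(0.0007123332923567385))
```

View pics/p11.png

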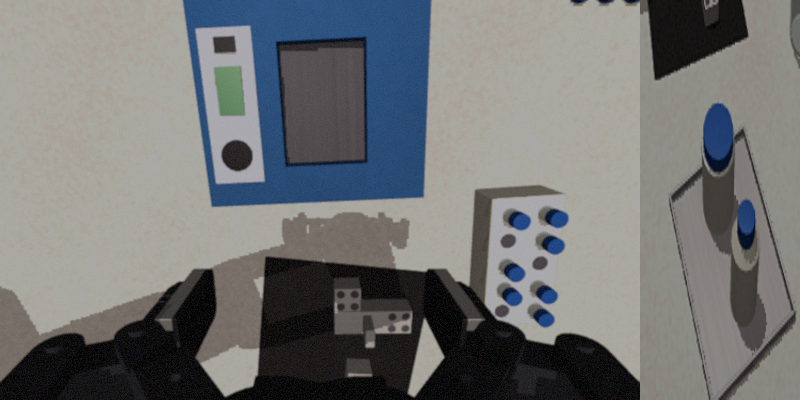

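Run:
```python
from h import *
m=cam("wrist"); im=cv2.imread("pics/w11.png"); b=blue(im)
g=np.zeros_like(b); g[25:180,266:380]=~b[25:180,266:380]
g=cv2.morphologyEx(g.astype(np.uint8),cv2.MORPH_OPEN,np.ones((5,5)))
for c in blobs(g,1000): print(c.min(0),c.max(0),rect(m,c,.07)); print(plane(m,cv2.boxPoints(cv2.minAreaRect(c.astype(np.float32))),.07).round(4))
print(plane(m,[[278,43],[366,38],[367,162],[287,165]],.07).round(4))
# mat-region L rect from this view & fin
```

```text
[277  38] [365 164] (array([551. , 315.7]), array([ 73.2, 103. ]), 2.4)
[[0.5124 0.3653]
 [0.5853 0.3689]
 [0.595  0.2665]
 [0.5149 0.2621]]
[[0.5135 0.3646]
 [0.5863 0.3682]
 [0.5909 0.2654]
 [0.5181 0.2628]]
```

>>> move_arm --pt "-3.5 1.2 0" --pt "-7 2.4 0" --pt "-10.5 3.6 0" --pt "-14 4.8 0" --pt "-17.3 5.4 2" --pt "-17.3 5.4 5" --pt "-17.3 5.4 8" --pt "-17.3 5.4 11" --pt "-17.3 5.4 13.9" --pt "-17.3 5.4 13.9" --pt "-17.3 5.4 13.9" --pt "-17.3 5.4 13.9" --pt "-17.3 5.4 13.9" --spin '[0,0,0,0,-0.16,-0.16,-0.16,-0.16,-0.16,-0.16,-0.16,-0.16,-0.16]' --fingers '[0.45,0.45,0.45,0.45,0.45,0.45,0.45,0.45,0.45,0.45,0.45,0.45,0.45]'

```text
t: 18.02
ee_pos: [0.6033, 0.0705, 0.1038]
tool_rot: [2.204, 2.234, 0.006]
wrist_force: [0.6, -0.3, 1.3]
width: 0.0389
finger_force: 0.0
```

Run:
```python
from h import *
m,im=snap("wrist","w12");s=sensors.sense(); print(s["ee_pos"],s["tool_rot"],s["width"],m["C"])
m2,i2=snap("scene","c12")
print("fin top px for L at 601,70:",proj(m,[[.6,.07,.062],[.602,.071,.062]]).round(), proj(m2,[[.601,.070,.062]]).round())
cv2.imwrite("pics/p12.png",np.hstack([cv2.resize(im[150:400,160:480],None,fx=1.2,fy=1.2),cv2.resize(i2[120:245,310:435],(300,300))]))
```

```text
[0.60326638 0.0707105  0.10387039] [2.20328465 2.23380521 0.00593019] 0.03840141318502782 [0.6018103  0.14393806 0.25465704]
fin top px for L at 601,70: [[313. 237.]
 [316. 235.]] [[363. 197.]]
```

View pics/p12.png

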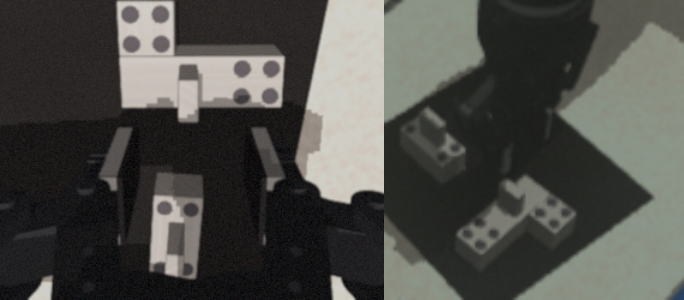

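>>> move_arm --pt "0 0 1.5" --pt "0 0 3" --pt "0.1 0 4.2" --pt "0.1 0 4.2" --pt "0.1 0 4.2" --pt "0.1 0 4.2" --pt "0.1 0 4.2" --pt "0.1 0 4.2" --spin '[0,0,0,0,0,0,0,0]' --fingers '[0.45,0.45,0.45,0.45,0.45,0.45,0.45,0.45]'

```text
t: 18.78
ee_pos: [0.6019, 0.0719, 0.0599]
tool_rot: [2.205, 2.236, 0.002]
wrist_force: [-0.2, 0.9, 0.2]
width: 0.039
finger_force: 0.0
```

Run:
```python
from h import *
m,im=snap("wrist","w13");s=sensors.sense(); print(s["ee_pos"],s["tool_rot"],s["wrist_force"])
m2,i2=snap("scene","c13");m3,i3=snap("side","s13")
cv2.imwrite("pics/p13.png",np.hstack([cv2.resize(im[200:400,200:440],(360,300)),cv2.resize(i2[150:250,330:430],(300,300)),cv2.resize(i3[140:240,260:300],(120,300))]))
```

```text
[0.60175537 0.0718962  0.05975818] [2.20494350e+00 2.23601895e+00 1.92271946e-03] [-0.61029165  0.56886531  0.08369825]
```

View pics/p13.png

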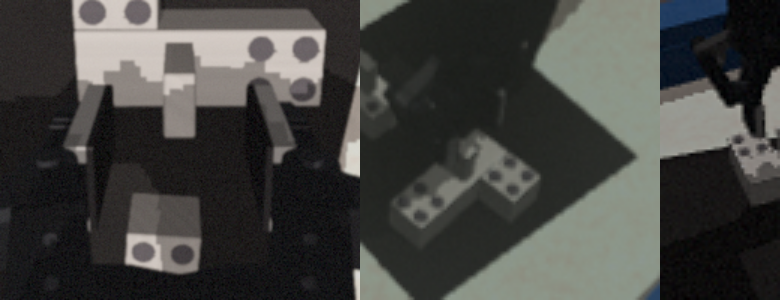

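>>> move_arm --pt "0 0 1" --pt "0 0 2" --pt "0 0 2.8" --pt "0 0 3.3" --pt "0 0 3.3" --pt "0 0 3.3" --pt "0 0 3.3" --spin '[0,0,0,0,0,0,0]' --fingers '[0.45,0.45,0.45,0.45,0.45,0.45,0.45]'

```text
t: 19.52
ee_pos: [0.6012, 0.0719, 0.0258]
tool_rot: [2.206, 2.237, 0.0]
wrist_force: [-0.6, 0.6, 0.2]
width: 0.0385
finger_force: 0.0
```

Run:
```python
from h import *
m,im=snap("wrist","w14");s=sensors.sense(); print(s["ee_pos"],s["tool_rot"],s["wrist_force"])
m2,i2=snap("scene","c14");m3,i3=snap("side","s14")
cv2.imwrite("pics/p14.png",np.hstack([cv2.resize(im[200:400,200:440],(360,300)),cv2.resize(i2[150:250,330:430],(300,300)),cv2.resize(i3[140:240,260:300],(120,300))]))
```

```text
[0.60144634 0.0718876  0.02614887] [2.20542692e+00 2.23649569e+00 9.17160938e-04] [0.96616356 0.21117419 0.48670172]
```

View pics/p14.png

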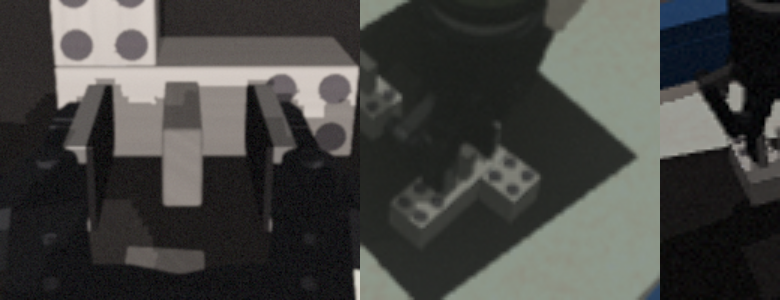

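>>> move_arm --pt "0 0 0" --pt "0 0 0" --pt "0 0 0" --pt "0 0 0" --pt "0 0 0" --pt "0 0 0" --pt "0 0 0" --spin '[0,0,0,0,0,0,0]' --fingers '[0.2,0,0,0,0,0,0]'

```text
t: 20.25
ee_pos: [0.6015, 0.0719, 0.0262]
tool_rot: [2.205, 2.236, 0.001]
wrist_force: [1.4, 0.5, 2.3]
width: 0.0089
finger_force: 62.7
```

>>> move_arm --pt "0 0 -0.5" --pt "0 0 -1.5" --pt "0 0 -3" --pt "0 0 -5" --pt "0 0 -7" --pt "0 0 -9" --pt "0 0 -9" --pt "0 0 -9" --pt "0 0 -9" --spin '[0,0,0,0,0,0,0,0,0]' --fingers '[0,0,0,0,0,0,0,0,0]'

```text
t: 21.0
ee_pos: [0.5998, 0.0719, 0.1146]
tool_rot: [-2.205, -2.236, 0.003]
wrist_force: [-0.3, 0.3, -2.9]
width: 0.0087
finger_force: 62.3
```

Run:
```python
from h import *
m,im=snap("wrist","w15");s=sensors.sense(); print(s["ee_pos"],s["tool_rot"],s["wrist_force"],s["torque"],s["width"])
m2,i2=snap("scene","c15");m3,i3=snap("side","s15")
h=hsv(im); g=np.zeros((400,640),bool); g[60:330,180:460]=(h[60:330,180:460,2]>110)&(h[60:330,180:460,1]<60)
for c in blobs(g,300): print(c.min(0),c.max(0),cv2.contourArea(c),cv2.minAreaRect(c))
```

```text
[0.59928166 0.07192216 0.11385209] [-2.20395221 -2.23485975  0.00414997] [-0.97089977  0.52497545 -3.60423778] [0.01047408 0.0286772  0.00128349] 0.009370766605951866
[180  60] [459 323] 35033.5 ((319.5, 191.5), (263.0, 279.0), 90.0)
[308 286] [330 329] 905.5 ((319.0, 307.5), (43.0, 22.0), 90.0)
```

>>> move_arm --pt "0 0 -1.5" --pt "2 -0.3 -1.5" --pt "4 -0.5 -1.5" --pt "6 -0.8 -1.5" --pt "8 -1 -1.5" --pt "10 -1.3 -1.5" --pt "12 -1.6 -1.5" --pt "14 -1.8 -1.5" --pt "16 -2.1 -1.5" --pt "18 -2.4 -1.5" --pt "20 -2.6 -1.5" --pt "22 -2.9 -1.5" --pt "23.6 -3.07 -1.5" --pt "23.6 -3.07 -1.5" --pt "23.6 -3.07 -1.5" --pt "23.6 -3.07 -1.5" --pt "23.6 -3.07 -1.5" --pt "23.6 -3.07 -1.5" --pt "23.6 -3.07 -1.5" --pt "23.6 -3.07 -1.5" --spin '[0,-1.3,-2.6,-3.9,-5.2,-6.5,-7.8,-9.1,-10.4,-11.7,-13,-14.3,-15.6,-16.9,-18.3,-18.3,-18.3,-18.3,-18.3,-18.3]' --fingers '[0,0,0,0,0,0,0,0,0,0,0,0,0,0,0,0,0,0,0,0]'

```text
t: 22.82
ee_pos: [0.567, 0.3071, 0.1306]
tool_rot: [0.061, -3.141, 0.0]
wrist_force: [0.2, 0.0, -2.8]
width: 0.0088
finger_force: 62.1
```

Run:
```python
from h import *
m,im=snap("wrist","w16");s=sensors.sense(); p=s["ee_pos"];print(p,s["tool_rot"],s["wrist_force"],s["torque"],s["width"],m["C"])
R=cv2.Rodrigues(s["tool_rot"])[0]; print(R.round(3))
m2,i2=snap("scene","c16");m3,i3=snap("side","s16")
h=hsv(im); g=(h[...,2]>95)&(h[...,1]<60); g[330:]=0;g[:240]=0;g[:,:250]=0;g[:,390:]=0
for c in blobs(g,300): print(c.min(0),c.max(0),cv2.contourArea(c),plane(m,[(c.min(0)+c.max(0))/2],p[2]+.0358)-p[:2],rect(m,c,p[2]+.0358))
for P in ([0,0,.0358],): print(proj(m,[p+[0,0,.0358]]))
# rim of the well as seen now, from every camera: non-blue hole
for q in [(320,200),(320,120),(200,200),(440,200),(320,60)]: print(q,im[q[1],q[0]],h[q[1],q[0]],plane(m,[q],.07).round(3))
```

```text
[0.56704671 0.3071823  0.13069965] [ 6.10667612e-02 -3.14085497e+00  1.59252280e-05] [-0.89076828 -0.11275606 -2.6686001 ] [0.00103907 0.00949518 0.03448334] 0.008898796437732328 [0.49487124 0.30516261 0.28145551]
[[-0.999 -0.039 -0.   ]
 [-0.039  0.999 -0.   ]
 [ 0.    -0.    -1.   ]]
[250 240] [389 302] 3473.0 [[-0.01483342  0.00050044]] (array([552.5, 307.7]), array([24.4, 51.1]), 2.1)
[308 286] [331 329] 965.0 [[-6.13075383e-06  1.07446516e-03]] (array([567.2, 308.3]), array([18.1,  8.5]), 1.7)
[[316.59185763 307.41947048]]
(320, 200) [90 87 95] [169  21  95] [[0.552 0.308]]
(320, 120) [141  91  51] [107 163 141] [[0.504 0.306]]
(200, 200) [76 47 23] [106 178  76] [[0.555 0.234]]
(440, 200) [135  89  53] [107 155 135] [[0.549 0.382]]
(320, 60) [196 190 190] [120   8 196] [[0.472 0.305]]
```

Run:
```python
from h import *
im=cv2.imread("pics/w16.png"); m=cam("wrist"); b=blue(im)
for col in (280,320,360): 
    t=np.flatnonzero(np.diff(b[:,col].astype(int))); print("col",col,[(int(r),plane(m,[(col,r+.5)],.07)[0].round(4).tolist()) for r in t if 80<r<260])
for row in (180,200,215): 
    t=np.flatnonzero(np.diff(b[row].astype(int))); print("row",row,[(int(r),plane(m,[(r+.5,row)],.07)[0].round(4).tolist()) for r in t])
ms=cam("scene"); s=cv2.imread("pics/c11.png"); bs=blue(s); g=np.zeros_like(bs); g[228:294,446:528]=~bs[228:294,446:528]
g=cv2.morphologyEx(g.astype(np.uint8),cv2.MORPH_OPEN,np.ones((3,3)))
for c in blobs(g,300): print("scene",c.min(0),c.max(0),rect(ms,c,.07))
```

```text
col 280 [(102, [0.4953, 0.2832]), (136, [0.5145, 0.2833])]
col 320 [(102, [0.4944, 0.3061]), (136, [0.5136, 0.3068])]
col 360 [(101, [0.493, 0.3289]), (135, [0.5121, 0.3303])]
row 180 [(190, [0.5427, 0.2291]), (229, [0.5417, 0.2528]), (417, [0.5373, 0.3673]), (474, [0.5359, 0.402])]
row 200 [(192, [0.5553, 0.2296]), (231, [0.5543, 0.2537]), (415, [0.5499, 0.3675]), (472, [0.5485, 0.4028])]
row 215 [(194, [0.565, 0.2302]), (232, [0.5641, 0.254]), (414, [0.5597, 0.368]), (470, [0.5583, 0.4032])]
scene [449 230] [520 290] (array([551.2, 315.3]), array([ 74.9, 104.3]), 2.6)
scene [488 228] [527 254] (array([470. , 323.6]), array([48.2, 78.1]), 2.8)
```

>>> move_arm --pt "0 0 1.5" --pt "0 0 3" --pt "0 0 4.3" --pt "0 0 5.2" --pt "0 0 5.6" --pt "0 0 5.8" --pt "0 0 5.95" --pt "0 0 6.05" --pt "0 0 6.05" --pt "0 0 6.05" --pt "0 0 6.05" --spin '[0,0,0,0,0,0,0,0,0,0,0]' --fingers '[0,0,0,0,0,0,0,0,0,0,0]'

```text
t: 23.88
ee_pos: [0.5674, 0.3076, 0.071]
tool_rot: [-0.063, 3.14, 0.001]
wrist_force: [0.0, 0.1, -3.4]
width: 0.009
finger_force: 62.2
```

Run:
```python
from h import *
s=sensors.sense(); print(s["ee_pos"],s["wrist_force"],s["torque"],s["width"])
```

```text
[0.56744242 0.30762453 0.07096439] [ 0.02796212  0.10290981 -3.38398192] [-0.00491946  0.00540076 -0.02248751] 0.008980729365562698
```

>>> move_arm --pt "0 0 0.05" --pt "0 0 0.1" --pt "0 0 0.15" --pt "0 0 0.2" --pt "0 0 0.2" --pt "0 0 0.2" --spin '[0,0,0,0,0,0]' --fingers '[0,0,0,0,0,0]'

```text
t: 24.38
ee_pos: [0.5674, 0.3076, 0.0702]
tool_rot: [-0.063, 3.14, 0.0]
wrist_force: [-3.1, -1.4, 6.8]
width: 0.0088
finger_force: 63.6
```

>>> move_arm --pt "0 0 0.05" --pt "0 0 0.05" --pt "0 0 0.05" --pt "0 0 0.05" --pt "0 0 0.05" --pt "0 0 -1" --pt "0 0 -3" --pt "0 0 -6" --pt "0 0 -9" --pt "0 0 -10" --pt "0 0 -10" --pt "0 0 -10" --spin '[0,0,0,0,0,0,0,0,0,0,0,0]' --fingers '[0.2,0.4,0.45,0.45,0.45,0.45,0.45,0.45,0.45,0.45,0.45,0.45]'

```text
t: 25.38
ee_pos: [0.5673, 0.3076, 0.169]
tool_rot: [-0.063, 3.14, 0.001]
wrist_force: [0.9, -0.7, -0.8]
width: 0.0384
finger_force: 0.0
```

Run:
```python
from h import *
m,im=snap("wrist","w17");s=sensors.sense(); print(s["ee_pos"],s["wrist_force"],s["width"]); h=hsv(im)
g=(h[...,2]>80)&(h[...,1]<60); b=blue(im)
m2,i2=snap("scene","c17"); h2=hsv(i2)
for M,I,H,box in((m,im,h,None),(m2,i2,h2,None)):
    c0=proj(M,[[.551,.3154,.076]])[0]; print("centre px",c0.round())
    cs=proj(M,[[.567+dx,.3075+dy,.076] for dx,dy in((15,-38),(15,52),(-15,52),(-15,-8),(-45,-8),(-45,-38)) for dx,dy in[(dx/1e3,dy/1e3)]]); print(cs.round().tolist())
    msk=np.zeros(I.shape[:2],np.uint8); q=proj(M,[[.512,.262,.07],[.512,.369,.07],[.59,.369,.07],[.59,.262,.07]]); cv2.fillPoly(msk,[np.int32(q)],1)
    for th in (120,140):
        G=(msk>0)&(H[...,2]>th)&(H[...,1]<70)
        for c in blobs(G,100): print(th,c.min(0),c.max(0),cv2.contourArea(c),rect(M,c,.076))
```

```text
[0.56615152 0.30711312 0.1671229 ] [ 0.15035339 -0.20286474 -0.58332265] 0.03831505853266047
centre px [329. 186.]
[[264.0, 225.0], [388.0, 230.0], [392.0, 190.0], [307.0, 187.0], [308.0, 144.0], [264.0, 142.0]]
120 [266 149] [393 234] 5612.0 (array([555.8, 316.1]), array([62. , 89.4]), 2.3)
140 [266 149] [392 230] 4270.5 (array([554.6, 315.9]), array([103.7,  42.3]), 69.1)
centre px [486. 257.]
[[453.0, 251.0], [498.0, 285.0], [508.0, 273.0], [477.0, 251.0], [487.0, 241.0], [472.0, 231.0]]
120 [481 258] [503 281] 102.5 (array([568.9, 337.1]), array([26.7, 45.5]), 2.2)
```

>>> move_arm --pt "0 -2 -1" --pt "-0.1 -4 -1" --pt "-0.2 -6.5 -1" --pt "-0.3 -9 -1" --pt "-0.4 -11.5 -1" --pt "-0.5 -14 -1" --pt "-0.6 -16.5 -1" --pt "-0.7 -19 -1" --pt "-0.8 -21.5 -1" --pt "-0.9 -24 -1" --pt "-1 -26.5 -1" --pt "-1.1 -29 -1" --pt "-1.2 -31.5 -1" --pt "-1.4 -33.9 -1" --pt "-1.4 -33.9 -1" --pt "-1.4 -33.9 2" --pt "-1.4 -33.9 5" --pt "-1.4 -33.9 5" --pt "-1.4 -33.9 5" --pt "-1.4 -33.9 5" --spin '[1.3,2.6,3.9,5.2,6.5,7.8,9.1,10.4,11.7,13,14.3,15.6,16.9,18.2,19.16,19.16,19.16,19.16,19.16,19.16]' --fingers '[0.45,0.45,0.45,0.45,0.45,0.45,0.45,0.45,0.45,0.45,0.45,0.45,0.45,0.45,0.45,0.45,0.45,0.45,0.45,0.45]'

```text
t: 27.15
ee_pos: [0.5944, -0.0306, 0.1181]
tool_rot: [-2.287, -2.152, 0.001]
wrist_force: [0.1, -0.0, 0.6]
width: 0.0384
finger_force: 0.0
```

Run:
```python
from h import *
m,im=snap("wrist","w18");s=sensors.sense(); print(s["ee_pos"],s["wrist_force"],m["C"],cv2.Rodrigues(s["tool_rot"])[0].round(3).tolist()); h=hsv(im)
print("fin top px",proj(m,[[.5945,-.031,.062],[.5945,-.018,.062],[.5945,-.044,.062]]).round().tolist())
for th in (90,120,140,160):
    g=h[...,2]>th; g[:150]=0;g[330:]=0;g[:,:270]=0;g[:,365:]=0
    for c in blobs(g,150): print(th,c.min(0),c.max(0),cv2.contourArea(c),rect(m,c,.032),rect(m,c,.062))
print(h[200:300:6,322,2].tolist()); print(h[235,280:360:3,2].tolist()); print(h[215,280:360:3,2].tolist())
```

```text
[ 0.59543962 -0.03071892  0.11933391] [ 0.6164979  -0.26992745 -0.2866133 ] [0.5993187  0.04263673 0.26891391] [[0.061, 0.998, 0.002], [0.998, -0.061, -0.0], [-0.0, 0.002, -1.0]]
fin top px [[319.0, 228.0], [318.0, 208.0], [321.0, 248.0]]
90 [270 274] [364 329] 4746.5 (array([ 588.4, -100.6]), array([47. , 72.9]), 86.6) (array([589.8, -82.4]), array([41.1, 63.6]), 86.6)
90 [298 166] [343 253] 3686.5 (array([595.4, -28.9]), array([63.4, 30.7]), 86.5) (array([595.9, -19.8]), array([55.4, 26.9]), 86.5)
120 [270 274] [364 329] 4689.5 (array([ 588.4, -100.6]), array([47. , 72.9]), 86.6) (array([589.8, -82.4]), array([41.1, 63.6]), 86.6)
120 [299 171] [342 252] 3355.0 (array([595.3, -30.2]), array([59.6, 29.9]), 85.8) (array([595.8, -21. ]), array([52. , 26.2]), 85.8)
140 [270 275] [364 329] 4649.0 (array([ 588.4, -101. ]), array([46.2, 72.9]), 86.6) (array([589.8, -82.8]), array([40.4, 63.6]), 86.6)
140 [299 172] [342 252] 3286.0 (array([595.2, -30.5]), array([58.9, 29.8]), 85.9) (array([595.7, -21.2]), array([51.4, 26. ]), 85.9)
160 [270 275] [364 329] 4110.0 (array([ 588.4, -101. ]), array([46.2, 72.9]), 86.6) (array([589.8, -82.8]), array([40.4, 63.6]), 86.6)
160 [299 172] [342 244] 2274.0 (array([595.5, -27.4]), array([52.4, 29.4]), 86.5) (array([596. , -18.5]), array([45.7, 25.7]), 86.5)
[97, 100, 214, 211, 209, 207, 211, 181, 147, 50, 31, 32, 30, 170, 163, 160, 175]
[33, 33, 34, 29, 24, 35, 31, 147, 150, 150, 148, 178, 207, 209, 209, 209, 180, 151, 150, 152, 145, 28, 34, 35, 36, 33, 26]
[47, 45, 48, 48, 41, 44, 61, 217, 217, 218, 216, 192, 213, 213, 213, 213, 183, 148, 211, 216, 211, 35, 46, 41, 49, 53, 45]
```

>>> move_arm --pt "0 0 2" --pt "0 0 4" --pt "0 0 6" --pt "0 0 8" --pt "0 0 9" --pt "0 0 9.3" --pt "0 0 9.3" --pt "0 0 9.3" --pt "0 0 9.3" --spin '[0,0,0,0,0,0,0,0,0]' --fingers '[0.45,0.45,0.45,0.45,0.45,0.45,0.45,0.45,0.45]'

```text
t: 27.95
ee_pos: [0.5962, -0.031, 0.0272]
tool_rot: [2.286, 2.151, 0.003]
wrist_force: [-0.0, 0.3, -0.5]
width: 0.0386
finger_force: 0.0
```

>>> move_arm --pt "0 0 0" --pt "0 0 0" --pt "0 0 0" --pt "0 0 0" --pt "0 0 0" --pt "0 0 0" --pt "0 0 0" --spin '[0,0,0,0,0,0,0]' --fingers '[0.2,0,0,0,0,0,0]'

```text
t: 28.53
ee_pos: [0.5955, -0.0309, 0.0264]
tool_rot: [2.287, 2.152, 0.002]
wrist_force: [-0.5, -0.0, 6.2]
width: 0.0087
finger_force: 60.2
```

>>> move_arm --pt "0 0 -0.5" --pt "0 0 -1.5" --pt "0 0 -3" --pt "0 0 -6" --pt "0 0 -9" --pt "0 0 -12" --pt "0 0 -12" --pt "0 0 -12" --pt "0 0 -12" --spin '[0,0,0,0,0,0,0,0,0]' --fingers '[0,0,0,0,0,0,0,0,0]'

```text
t: 29.28
ee_pos: [0.5937, -0.0305, 0.1447]
tool_rot: [-2.287, -2.152, 0.001]
wrist_force: [0.0, -0.5, -1.8]
width: 0.0089
finger_force: 59.4
```

>>> move_arm --pt "2 -0.5 0" --pt "4.5 -1.1 0" --pt "7.5 -1.8 0" --pt "10.5 -2.4 0" --pt "13.5 -3.1 0" --pt "16.5 -3.8 0" --pt "19.5 -4.5 0" --pt "22.5 -5.2 0" --pt "25.5 -5.9 0" --pt "28.5 -6.6 0" --pt "31.5 -7.3 0" --pt "34 -7.9 0" --pt "36 -8.36 0" --pt "36 -8.36 0" --pt "36 -8.36 0" --pt "36 -8.36 0" --pt "36 -8.36 0" --pt "36 -8.36 0" --spin '[0,0,0,-0.5,-1.18,-1.18,-1.18,-1.18,-1.18,-1.18,-1.18,-1.18,-1.18,-1.18,-1.18,-1.18,-1.18,-1.18]' --fingers '[0,0,0,0,0,0,0,0,0,0,0,0,0,0,0,0,0,0]'

```text
t: 30.78
ee_pos: [0.5331, 0.3324, 0.1446]
tool_rot: [-2.176, -2.265, 0.002]
wrist_force: [0.1, 0.9, -1.6]
width: 0.0085
finger_force: 59.2
```

Run:
```python
from h import *
m,im=snap("wrist","w19");s=sensors.sense(); p=s["ee_pos"];print(p,s["wrist_force"],s["torque"],m["C"],cv2.Rodrigues(s["tool_rot"])[0].round(3).tolist()); h=hsv(im)
# L fin top expected (567.4,307.6,.106); look for L features: fin & long leg end
print("Lfin px",proj(m,[[.567,.3075,.106],[.567,.3075,.076]]).round().tolist())
m2,i2=snap("scene","c19"); m3,i3=snap("side","s19")
for M,I in((m2,i2),(m3,i3)):
    H=hsv(I); c=proj(M,[[.567,.3075,.106]])[0]; x,y=np.int32(c); print(c.round(1)); print(H[y-8:y+14:2,x-16:x+18:2,2].tolist())
```

```text
[0.53332199 0.3325342  0.14495867] [-0.12809424 -0.59057076 -0.36546698] [-0.05196872 -0.03358462 -0.01469356] [0.53069308 0.40584132 0.29541681] [[-0.04, 0.999, -0.001], [0.999, 0.04, -0.0], [-0.0, -0.001, -1.0]]
Lfin px [[374.0, 279.0], [368.0, 258.0]]
[482.  251.2]
[[59, 41, 42, 74, 74, 75, 70, 42, 39, 69, 44, 39, 38, 37, 48, 53, 53], [71, 63, 65, 75, 69, 63, 71, 71, 69, 51, 40, 39, 38, 40, 41, 49, 79], [75, 76, 74, 74, 48, 37, 44, 74, 63, 48, 41, 39, 40, 41, 40, 40, 42], [73, 75, 75, 69, 61, 41, 48, 66, 69, 75, 58, 40, 40, 39, 39, 37, 39], [74, 74, 73, 76, 68, 71, 74, 64, 73, 73, 74, 56, 51, 46, 40, 40, 40], [74, 74, 73, 73, 73, 74, 59, 76, 75, 73, 64, 54, 58, 59, 57, 39, 40], [74, 74, 74, 75, 72, 67, 75, 76, 76, 65, 40, 39, 52, 57, 58, 56, 47], [74, 75, 73, 74, 72, 49, 51, 71, 73, 56, 40, 41, 41, 44, 58, 58, 57], [74, 74, 74, 73, 57, 49, 50, 47, 58, 75, 65, 41, 39, 40, 39, 54, 58], [70, 74, 73, 68, 49, 47, 49, 54, 73, 73, 73, 81, 49, 38, 40, 39, 44], [48, 64, 73, 55, 49, 48, 50, 71, 74, 74, 92, 106, 125, 83, 39, 41, 39]]
[261.3 119.2]
[[48, 51, 51, 49, 69, 136, 102, 88, 87, 90, 91, 89, 92, 92, 92, 91, 90], [49, 52, 47, 49, 50, 90, 90, 89, 91, 93, 90, 91, 92, 92, 90, 90, 91], [50, 49, 48, 49, 52, 89, 91, 91, 88, 92, 93, 91, 91, 90, 88, 90, 90], [51, 49, 57, 71, 88, 88, 86, 89, 92, 82, 90, 92, 91, 89, 90, 90, 87], [92, 92, 91, 94, 106, 62, 115, 81, 81, 84, 92, 88, 91, 89, 90, 90, 92], [59, 23, 28, 31, 73, 112, 124, 39, 45, 49, 52, 88, 92, 92, 91, 91, 91], [31, 31, 34, 31, 44, 67, 55, 45, 45, 51, 47, 87, 93, 90, 90, 90, 91], [29, 31, 33, 31, 33, 48, 141, 62, 48, 50, 50, 43, 93, 90, 91, 91, 92], [30, 34, 38, 56, 55, 44, 76, 49, 47, 47, 50, 63, 45, 48, 50, 52, 47], [60, 60, 57, 60, 60, 46, 45, 69, 53, 65, 79, 80, 48, 53, 54, 54, 53], [56, 59, 61, 28, 27, 34, 60, 76, 79, 79, 79, 79, 80, 43, 55, 53, 51]]
```

Run:
```python
from h import *
m=cam("wrist"); im=cv2.imread("pics/w19.png")
for y in (.345,.352):
    a=proj(m,[[.5524,y,.076],[.5824,y,.076],[.5875,y,.07],[.56,y,.076]]); print(y,a.round(1).tolist()); r=int(a[1,1]); print(r,[tuple(v) for v in im[r,330:430:3].tolist()])
# long leg end +y : expected y=360 at z .076
a=proj(m,[[.566,.360,.076],[.565,.368,.07]]); print(a.round(1)); c=int(a[0,0]); print([tuple(v) for v in im[100:200:3,c].tolist()])
```

```text
0.345 [[348.9, 204.3], [395.2, 206.1], [401.0, 203.9], [360.7, 204.8]]
206 [(58, 63, 67), (65, 69, 76), (65, 67, 75), (63, 69, 70), (57, 58, 63), (64, 66, 72), (67, 69, 71), (80, 85, 92), (157, 162, 172), (154, 160, 169), (153, 159, 166), (148, 155, 162), (153, 160, 167), (155, 161, 169), (151, 157, 165), (156, 160, 168), (153, 157, 165), (153, 159, 168), (149, 156, 164), (147, 152, 161), (153, 158, 167), (148, 154, 161), (140, 148, 152), (45, 26, 17), (114, 75, 41), (116, 74, 38), (114, 71, 32), (114, 74, 39), (117, 76, 44), (115, 72, 37), (119, 79, 49), (110, 72, 38), (114, 69, 38), (111, 71, 33)]
0.352 [[349.6, 193.8], [396.3, 195.7], [402.1, 193.7], [361.5, 194.3]]
195 [(53, 50, 55), (53, 46, 53), (53, 52, 58), (43, 47, 51), (53, 54, 61), (50, 50, 50), (48, 48, 51), (86, 90, 95), (150, 155, 162), (101, 104, 108), (73, 71, 77), (70, 69, 80), (70, 68, 74), (118, 122, 132), (153, 157, 167), (156, 163, 170), (153, 159, 168), (138, 144, 151), (72, 70, 78), (69, 68, 77), (72, 70, 76), (118, 123, 131), (143, 151, 159), (43, 31, 30), (115, 74, 42), (115, 74, 38), (111, 68, 35), (112, 67, 30), (115, 76, 41), (112, 69, 37), (114, 74, 42), (115, 75, 39), (113, 73, 40), (116, 75, 42)]
[[371.8 182.4]
 [370.  168.2]]
[(158, 167, 171), (157, 165, 168), (157, 166, 168), (102, 67, 47), (121, 76, 39), (127, 82, 48), (122, 75, 42), (118, 74, 38), (122, 78, 45), (121, 78, 43), (123, 81, 45), (117, 72, 33), (124, 83, 46), (123, 79, 47), (123, 78, 49), (121, 75, 41), (120, 78, 42), (117, 76, 42), (118, 75, 46), (117, 73, 41), (118, 78, 44), (119, 76, 39), (72, 54, 48), (78, 74, 82), (63, 64, 72), (61, 64, 68), (66, 68, 74), (150, 155, 164), (153, 157, 165), (150, 156, 165), (145, 152, 160), (152, 158, 165), (152, 159, 167), (151, 158, 166)]
```

>>> move_arm --pt "0 0.2 1.5" --pt "0 0.2 3" --pt "0 0.2 4.5" --pt "0 0.2 6" --pt "0 0.2 6.8" --pt "0 0.2 7.1" --pt "0 0.2 7.3" --pt "0 0.2 7.4" --pt "0 0.2 7.5" --pt "0 0.2 7.55" --pt "0 0.2 7.55" --pt "0 0.2 7.55" --spin '[0,0,0,0,0,0,0,0,0,0,0,0]' --fingers '[0,0,0,0,0,0,0,0,0,0,0,0]'

```text
t: 31.93
ee_pos: [0.5355, 0.334, 0.0704]
tool_rot: [2.174, 2.267, 0.002]
wrist_force: [-0.1, -0.6, -0.2]
width: 0.0091
finger_force: 59.4
```

>>> move_arm --pt "0 0 0.1" --pt "0 0 0.15" --pt "0 0 0.15" --pt "0 0 0.15" --spin '[0,0,0,0]' --fingers '[0,0,0,0]'

```text
t: 32.27
ee_pos: [0.5356, 0.334, 0.0704]
tool_rot: [2.174, 2.267, 0.002]
wrist_force: [-2.6, -1.8, 5.7]
width: 0.0085
finger_force: 60.5
```

>>> move_arm --pt "0 0 0" --pt "0 0 0" --pt "0 0 0" --pt "0 0 0" --pt "0 0 -1" --pt "0 0 -3" --pt "0 0 -6" --pt "0 0 -9" --pt "0 0 -12" --pt "0 0 -15" --pt "0 0 -15" --pt "0 0 -15" --pt "0 0 -15" --spin '[0,0,0,0,0,0,0,0,0,0,0,0,0]' --fingers '[0.15,0.28,0.28,0.28,0.28,0.28,0.28,0.28,0.28,0.6,1,1,1]'

```text
t: 33.35
ee_pos: [0.5349, 0.3337, 0.2185]
tool_rot: [2.174, 2.267, 0.0]
wrist_force: [-0.1, -0.2, -0.7]
width: 0.0715
finger_force: 0.0
```

Run:
```python
from h import *
m,im=snap("wrist","w20");s=sensors.sense(); p=s["ee_pos"];print(p,s["wrist_force"],s["width"],s["joint_pos"])
m2,i2=snap("scene","c20"); m3,i3=snap("side","s20")
for n,M,I in(("w",m,im),("sc",m2,i2)):
    H=hsv(I)
    q=proj(M,[[.49,.24,.076],[.49,.392,.076],[.612,.392,.076],[.612,.24,.076]]); msk=np.zeros(I.shape[:2],np.uint8); cv2.fillPoly(msk,[np.int32(q)],1)
    hole=(msk>0)&~blue(I)
    for c in blobs(cv2.morphologyEx(hole.astype(np.uint8),cv2.MORPH_OPEN,np.ones((3,3))),300): print(n,"hole",rect(M,c,.07))
    for th in(100,120):
        G=((msk>0)&(H[...,2]>th)&(H[...,1]<70)).astype(np.uint8)
        for c in blobs(cv2.morphologyEx(G,cv2.MORPH_OPEN,np.ones((3,3))),150): print(n,th,cv2.contourArea(c),rect(M,c,.076))
```

```text
[0.53431125 0.33341348 0.2171901 ] [ 0.43181431 -0.56141209  0.40872457] 0.07793323893216605 [ 4.20589154e-01  3.26659353e-01  1.40195613e+00 -7.41591808e-06
  1.41520890e+00  3.78690772e-01]
w hole (array([550.6, 316.3]), array([ 74.7, 104.4]), 2.7)
w hole (array([493.1, 313.2]), array([130.2,   8.4]), 90.0)
w 100 2127.0 (array([535.8, 334.1]), array([30. , 58.8]), 2.4)
w 100 1865.0 (array([568.7, 335.2]), array([29.6, 52.7]), 2.3)
w 100 614.5 (array([493. , 314.4]), array([124.1,   6.4]), 90.0)
w 120 1538.0 (array([535.8, 334.2]), array([29.1, 59.1]), 3.2)
w 120 1348.5 (array([568.7, 335.7]), array([29.2, 51.8]), 2.2)
w 120 359.0 (array([491.9, 328.6]), array([ 4.4, 89.2]), 0.2)
sc hole (array([537.6, 307.1]), array([108., 139.]), 0.4)
```

>>> move_arm --pt "-3.5 -0.5 0" --pt "-7 -1 0" --pt "-10.5 -1.5 0" --pt "-14 -2 0" --pt "-17.5 -2.5 0" --pt "-21 -3 0" --pt "-24.5 -3.5 0" --pt "-28 -4 0" --pt "-31.5 -4.5 0" --pt "-35 -5 0" --pt "-38.5 -5.5 0" --pt "-42 -6 0" --pt "-45.5 -6.6 0" --pt "-49 -7.1 0" --pt "-52.5 -7.7 0" --pt "-56 -8.2 0" --pt "-59.5 -8.7 0" --pt "-62.7 -9.24 0" --pt "-62.7 -9.24 0" --pt "-62.7 -9.24 0" --spin '[1.2,2.4,3.6,4.8,6,7.2,8.4,9.6,10.8,12,13.2,14.4,15.6,16.8,18,18.5,18.5,18.5,18.5,18.5]' --fingers '[1,1,1,1,1,1,1,1,1,1,1,1,1,1,1,1,1,1,1,1]'

```text
t: 35.17
ee_pos: [0.468, -0.2975, 0.2167]
tool_rot: [-3.139, 0.008, 0.003]
wrist_force: [0.3, 0.5, 0.0]
width: 0.0861
finger_force: 0.0
```

>>> move_arm --pt "0 0 0" --pt "0 0 0" --pt "0 0 0" --pt "0 0 0" --spin '[0,0,0,0]' --fingers '[1,1,1,1]'

```text
t: 35.5
ee_pos: [0.4693, -0.2952, 0.2182]
tool_rot: [-3.141, -0.0, 0.0]
wrist_force: [-0.3, -0.7, 0.2]
width: 0.0854
finger_force: 0.0
```

```bash
python3 m.py w21
```

```text
[ 0.4693 -0.2954  0.2183] [-3.141  0.     0.   ] [-0.72  0.17  1.6   0.    1.38  0.85] [ 0.5422 -0.2944  0.3691]
[256. 111.] [(array([ 536.7, -252. ]), np.float64(0.6)), (array([ 535.5, -244.5]), np.float64(2.3))]
[398.  94.] [(array([ 532.3, -335.8]), np.float64(9.3)), (array([ 547.3, -341.1]), np.float64(0.5))]
```

>>> move_arm --pt "3 -2 0" --pt "6 -4 0" --pt "6.74 -4.34 0" --pt "6.74 -4.34 0" --pt "6.74 -4.34 3" --pt "6.74 -4.34 6" --pt "6.74 -4.34 9" --pt "6.74 -4.34 12" --pt "6.74 -4.34 13.3" --pt "6.74 -4.34 13.3" --pt "6.74 -4.34 13.3" --pt "6.74 -4.34 13.3" --pt "6.74 -4.34 13.3" --spin '[0,0,0,0,0,0,0,0,0,0,0,0,0]' --fingers '[1,1,1,1,1,1,1,1,1,1,1,1,1]'

```text
t: 36.63
ee_pos: [0.5382, -0.2546, 0.088]
tool_rot: [3.139, -0.003, 0.006]
wrist_force: [-0.0, 0.2, -0.1]
width: 0.0853
finger_force: 0.0
```

>>> move_arm --pt "0 0 0" --pt "0 0 0" --pt "0 0 0" --pt "0 0 0" --pt "0 0 0" --pt "0 0 0" --pt "0 0 0" --pt "0 0 0" --spin '[0,0,0,0,0,0,0,0]' --fingers '[0.6,0.3,0,0,0,0,0,0]'

```text
t: 37.3
ee_pos: [0.5379, -0.2525, 0.0874]
tool_rot: [-3.141, 0.003, -0.004]
wrist_force: [-0.7, 3.7, 6.5]
width: 0.0503
finger_force: 69.9
```

>>> move_arm --pt "0 0 -0.5" --pt "0 0 -1" --pt "0 0 -2.5" --pt "0 0 -5" --pt "0 0 -5" --pt "0 0 -5" --pt "0 0 -5" --spin '[0,0,0,0,0,0,0]' --fingers '[0,0,0,0,0,0,0]'

```text
t: 37.88
ee_pos: [0.5359, -0.2531, 0.1343]
tool_rot: [-3.141, 0.003, 0.002]
wrist_force: [0.2, 0.2, -2.9]
width: 0.0502
finger_force: 68.4
```

>>> move_arm --pt "0 -1 0" --pt "-0.3 -3 0" --pt "-0.6 -5.5 0" --pt "-1 -8 0" --pt "-1.5 -10.5 0" --pt "-2 -13 0" --pt "-2.4 -15.5 0" --pt "-2.8 -18 0" --pt "-3.1 -20.5 0" --pt "-3.3 -22.5 0" --pt "-3.27 -23.2 0" --pt "-3.27 -23.2 0" --pt "-3.27 -23.2 0" --pt "-3.27 -23.2 0" --pt "-3.27 -23.2 0" --pt "-3.27 -23.2 0" --spin '[0,0,0,0,0,0,0,0,0,0,0,0,0,0,0,0]' --fingers '[0,0,0,0,0,0,0,0,0,0,0,0,0,0,0,0]'

```text
t: 39.22
ee_pos: [0.5044, -0.0222, 0.1352]
tool_rot: [3.141, -0.005, -0.0]
wrist_force: [0.5, 0.6, -2.8]
width: 0.0503
finger_force: 68.6
```

>>> move_arm --pt "0 0 1.5" --pt "0 0 3" --pt "0 0 3.5" --pt "0 0 3.5" --pt "0 0 3.5" --pt "0 0 3.5" --pt "0 0 3.5" --spin '[0,0,0,0,0,0,0]' --fingers '[0,0,0,0,0,0,0]'

```text
t: 39.8
ee_pos: [0.5052, -0.0215, 0.1013]
tool_rot: [3.141, -0.003, 0.003]
wrist_force: [0.6, -0.1, -1.9]
width: 0.0504
finger_force: 68.6
```

```bash
cat > cmp.py <<'E'
from h import *
import sys
s=sensors.sense(); print(s["ee_pos"].round(4),s["wrist_force"].round(1),s["joint_pos"].round(2))
# silhouettes of jar/bottle bodies & caps: pixel centroid of cap against the first pictures
for n,boxes in(("scene",{"jar":(100,345,345+40,160),"bot":(140,385,412,168)}),("side",{"jar":(190,255,292,222),"bot":(155,250,276,182)})):
    m,im=snap(n,sys.argv[1]+n); im0=cv2.imread(f"pics/{n}0.png")
    for k,(y0,x0,x1,y1) in boxes.items():
        r=[]
        for I in(im0,im):
            c=blobs(blue(I)[y0:y1,x0:x1],20)
            r.append((np.array(cv2.minEnclosingCircle(c[0])[0])+[x0,y0],cv2.contourArea(c[0]),c[0].mean(0)) if c else None)
        if all(r):
            z=.119 if k=="jar" else .14
            d=(plane(m,r[1][2]+[x0,y0],z)-plane(m,r[0][2]+[x0,y0],z))[0]*1e3
            print(n,k,"area",r[0][1],r[1][1],"px",(r[1][2]-r[0][2]).round(2),"mm",d.round(1))
        else: print(n,k,"none")
E
python3 cmp.py d1
```

```text
[ 0.5052 -0.0215  0.1013] [ 0.6 -0.1 -1.9] [-0.21  0.2   1.83  0.    1.12  1.36]
scene jar area 273.5 204.0 px [-1.6  -4.69] mm [ -8.1 -12. ]
scene bot none
side jar area 299.5 84.5 px [-6.96 -3.61] mm [-11.1  15.7]
side bot none
```

>>> move_arm --pt "0 -0.07 0.4" --pt "0 -0.07 0.8" --pt "0 -0.07 1.1" --pt "0 -0.07 1.3" --pt "0 -0.07 1.4" --pt "0 -0.07 1.4" --pt "0 -0.07 1.4" --pt "0 -0.07 1.4" --spin '[0,0,0,0,0,0,0,0]' --fingers '[0,0,0,0,0,0,0,0]'

```text
t: 40.57
ee_pos: [0.5044, -0.0203, 0.0874]
tool_rot: [-3.141, 0.003, 0.0]
wrist_force: [-2.5, 0.1, 6.5]
width: 0.0502
finger_force: 69.7
```

>>> move_arm --pt "0 0 -0.1" --pt "0 0 -0.1" --pt "0 0 -0.1" --pt "0 0 -0.1" --pt "0 0 -0.1" --pt "0 0 -1" --pt "0 0 -4" --pt "0 0 -8" --pt "0 0 -12" --pt "0 0 -13.7" --pt "-3 -2.5 -13.7" --pt "-6 -5.04 -13.7" --pt "-6 -5.04 -13.7" --pt "-6 -5.04 -13.7" --pt "-6 -5.04 -13.7" --pt "-6 -5.04 -13.7" --pt "-6 -5.04 -13.7" --spin '[0,0,0,0,0,0,0,0,0,0,0,0,0,0,0,0,0]' --fingers '[0.7,1,1,1,1,1,1,1,1,1,1,1,1,1,1,1,1]'

```text
t: 41.98
ee_pos: [0.4453, 0.0294, 0.2236]
tool_rot: [3.141, -0.004, 0.001]
wrist_force: [0.3, 0.2, 0.6]
width: 0.0856
finger_force: 0.0
```

```bash
python3 m.py w22; python3 cmp.py d2
```

```text
[0.4451 0.0294 0.2234] [ 3.142 -0.004  0.   ] [-0.13 -0.08  1.84 -0.    1.38  1.45] [0.518  0.0301 0.3745]
cut
[ 47. 112.] [(array([448.3, 242.1]), np.float64(1.4)), (array([474., 251.]), np.float64(1.7))]
[388. 123.] [(array([504.4, -16.7]), np.float64(0.5)), (array([502.3, -23.7]), np.float64(2.2))]
[0.4451 0.0294 0.2234] [ 0.4 -0.9 -0.4] [-0.13 -0.08  1.84 -0.    1.38  1.45]
scene jar area 273.5 108.0 px [1.59 2.19] mm [2.5 6.8]
scene bot none
side jar area 299.5 296.0 px [-0.56 -1.44] mm [0.  4.6]
side bot none
```

>>> move_arm --pt "3 2.5 0" --pt "6 5.04 0" --pt "6 5.04 0" --pt "6 5.04 0" --pt "6 5.04 3" --pt "6 5.04 6" --pt "6 5.04 9" --pt "6 5.04 12" --pt "6 5.04 13.6" --pt "6 5.04 13.6" --pt "6 5.04 13.6" --pt "6 5.04 13.6" --pt "6 5.04 13.6" --pt "6 5.04 13.6" --spin '[0,0,0,0,0,0,0,0,0,0,0,0,0,0]' --fingers '[1,1,1,1,1,1,1,1,1,1,1,1,1,1]'

```text
t: 43.3
ee_pos: [0.5058, -0.0207, 0.0892]
tool_rot: [3.141, -0.003, 0.006]
wrist_force: [-1.0, 0.3, -0.3]
width: 0.0855
finger_force: 0.0
```

>>> move_arm --pt "0 0 0" --pt "0 0 0" --pt "0 0 0" --pt "0 0 0" --pt "0 0 0" --pt "0 0 0" --pt "0 0 0" --pt "0 0 0" --pt "0 0 -0.4" --pt "0 0 -0.8" --pt "0 0.2 -0.8" --pt "0 0.38 -0.8" --pt "0 0.38 -0.8" --pt "0 0.38 -0.4" --pt "0 0.38 -0.1" --pt "0 0.38 0" --pt "0 0.38 0" --pt "0 0.38 0" --spin '[0,0,0,0,0,0,0,0,0,0,0,0,0,0,0,0,0,0]' --fingers '[0.6,0.3,0,0,0,0,0,0,0,0,0,0,0,0,0,0,0,0]'

```text
t: 44.8
ee_pos: [0.5048, -0.0243, 0.0884]
tool_rot: [3.141, -0.003, 0.001]
wrist_force: [-1.9, 0.0, 6.1]
width: 0.05
finger_force: 63.3
```

>>> move_arm --pt "0 0 0" --pt "0 0 0" --pt "0 0 0" --pt "0 0 0" --pt "0 0 0" --pt "0 0 -1" --pt "0 0 -4" --pt "0 0 -8" --pt "0 0 -12" --pt "0 0 -13.7" --pt "-3 -2.5 -13.7" --pt "-6 -5.4 -13.7" --pt "-6 -5.4 -13.7" --pt "-6 -5.4 -13.7" --pt "-6 -5.4 -13.7" --pt "-6 -5.4 -13.7" --pt "-6 -5.4 -13.7" --spin '[0,0,0,0,0,0,0,0,0,0,0,0,0,0,0,0,0]' --fingers '[0.7,1,1,1,1,1,1,1,1,1,1,1,1,1,1,1,1]'

```text
t: 46.22
ee_pos: [0.4453, 0.0291, 0.2246]
tool_rot: [3.141, -0.004, 0.001]
wrist_force: [0.8, 0.5, 0.3]
width: 0.0852
finger_force: 0.0
```

```bash
python3 m.py w23; python3 cmp.py d3
```

```text
[0.4451 0.0291 0.2244] [ 3.141 -0.004  0.   ] [-0.13 -0.08  1.84 -0.    1.38  1.44] [0.518  0.0298 0.3755]
cut
[ 47. 112.] [(array([480.8, 273.7]), np.float64(1.8)), (array([474.4, 243.9]), np.float64(1.6))]
[393. 122.] [(array([504.7, -20.4]), np.float64(0.6)), (array([502.8, -27.2]), np.float64(2.2))]
[0.4451 0.0291 0.2244] [-0.5  1.   0.3] [-0.13 -0.08  1.84 -0.    1.38  1.44]
scene jar area 273.5 110.0 px [0.07 3.05] mm [6.6 6.3]
scene bot none
side jar area 299.5 294.0 px [ 0.32 -0.15] mm [0.8 0.2]
side bot none
```

>>> move_arm --pt "0.8 3 0" --pt "1.8 6.5 0" --pt "2.8 10 0" --pt "3.8 13.5 0" --pt "4.8 17 0" --pt "5.8 20.5 0" --pt "6.8 24 0" --pt "7.8 27.5 0" --pt "8.8 31 0" --pt "9.6 34.5 0" --pt "10.2 37.3 0" --pt "10.2 37.3 0" --pt "10.2 37.3 0" --pt "10.2 37.3 0" --pt "10.2 37.3 0" --spin '[0,0,0,0,0,0,0,0,0,0,0,0,0,0,0]' --fingers '[1,1,1,1,1,1,1,1,1,1,1,1,1,1,1]'

```text
t: 47.62
ee_pos: [0.5455, -0.3422, 0.224]
tool_rot: [-3.141, 0.001, 0.001]
wrist_force: [-0.4, 0.5, 0.6]
width: 0.0857
finger_force: 0.0
```

```bash
python3 m.py w24
```

```text
[ 0.5457 -0.3421  0.2242] [-3.141e+00  1.000e-03  1.000e-03] [-0.69  0.35  1.36  0.    1.44  0.88] [ 0.6185 -0.3416  0.3748]
cut
[594.  56.] [(array([ 639.4, -535.4]), np.float64(7.6)), (array([ 642.3, -528.1]), np.float64(9.0))]
[323. 209.] [(array([ 539.1, -323.1]), np.float64(9.3)), (array([ 549.8, -343. ]), np.float64(0.6))]
```

>>> move_arm --pt "0.15 0.2 2" --pt "0.15 0.2 5" --pt "0.15 0.2 8" --pt "0.15 0.2 10.5" --pt "0.15 0.2 12" --pt "0.15 0.2 12.6" --pt "0.15 0.2 12.6" --pt "0.15 0.2 12.6" --pt "0.15 0.2 12.6" --spin '[0,0,0,0,0,0,0,0,0]' --fingers '[1,1,1,1,1,1,1,1,1]'

```text
t: 48.42
ee_pos: [0.5485, -0.346, 0.1005]
tool_rot: [3.139, -0.002, 0.005]
wrist_force: [0.5, 0.2, 0.4]
width: 0.0853
finger_force: 0.0
```

>>> move_arm --pt "0 0 0" --pt "0 0 0" --pt "0 0 0" --pt "0 0 0" --pt "0 0 0" --pt "0 0 0" --pt "0 0 0" --pt "0 0 0" --spin '[0,0,0,0,0,0,0,0]' --fingers '[0.6,0.3,0,0,0,0,0,0]'

```text
t: 49.08
ee_pos: [0.5483, -0.3457, 0.1008]
tool_rot: [3.14, -0.003, 0.004]
wrist_force: [-1.5, 2.0, 7.6]
width: 0.0299
finger_force: 47.5
```

>>> move_arm --pt "0 0 -0.5" --pt "0 0 -1.5" --pt "0 0 -4" --pt "0 0 -7" --pt "0 0 -10" --pt "0 0 -13.5" --pt "0 0 -14" --pt "0 0 -14" --pt "0 0 -14" --spin '[0,0,0,0,0,0,0,0,0]' --fingers '[0,0,0,0,0,0,0,0,0]'

```text
t: 49.83
ee_pos: [0.5466, -0.3451, 0.2374]
tool_rot: [-3.141, 0.003, 0.002]
wrist_force: [-0.1, 0.3, -2.8]
width: 0.0263
finger_force: 65.9
```

>>> move_arm --pt "0 -1.5 0" --pt "-0.2 -4 0" --pt "-0.4 -7 0" --pt "-0.7 -10 0" --pt "-0.9 -13 0" --pt "-1.1 -16 0" --pt "-1.3 -19 0" --pt "-1.5 -22 0" --pt "-1.7 -25 0" --pt "-1.9 -28 0" --pt "-2.1 -31 0" --pt "-2.4 -34 0" --pt "-2.7 -37 0" --pt "-2.9 -40 0" --pt "-3.06 -42 0" --pt "-3.06 -42 0" --pt "-3.06 -42 0" --pt "-3.06 -42 0" --pt "-3.06 -42 0" --pt "-3.06 -42 0" --spin '[0,0,0,0,0,0,0,0,0,0,0,0,0,0,0,0,0,0,0,0]' --fingers '[0,0,0,0,0,0,0,0,0,0,0,0,0,0,0,0,0,0,0,0]'

```text
t: 51.5
ee_pos: [0.517, 0.0738, 0.2376]
tool_rot: [3.141, -0.005, -0.002]
wrist_force: [-0.9, 0.2, -2.2]
width: 0.0262
finger_force: 66.1
```

>>> move_arm --pt "0 0 2.5" --pt "0 0 5" --pt "0 0 7.5" --pt "0 0 10" --pt "0 0 12" --pt "0 0 12.6" --pt "0 0 12.6" --pt "0 0 12.6" --pt "0 0 12.6" --pt "0 0 12.6" --spin '[0,0,0,0,0,0,0,0,0,0]' --fingers '[0,0,0,0,0,0,0,0,0,0]'

```text
t: 52.33
ee_pos: [0.5191, 0.0745, 0.1143]
tool_rot: [3.142, -0.003, 0.006]
wrist_force: [-0.3, -0.4, -2.0]
width: 0.0262
finger_force: 66.1
```

>>> move_arm --pt "-0.1 0 0.4" --pt "-0.1 0 0.8" --pt "-0.1 0 1.1" --pt "-0.1 0 1.3" --pt "-0.1 0 1.4" --pt "-0.1 0 1.4" --pt "-0.1 0 1.4" --pt "-0.1 0 1.4" --spin '[0,0,0,0,0,0,0,0]' --fingers '[0,0,0,0,0,0,0,0]'

```text
t: 53.0
ee_pos: [0.5187, 0.0748, 0.1037]
tool_rot: [3.141, -0.002, 0.007]
wrist_force: [-7.5, 0.3, 23.9]
width: 0.0262
finger_force: 71.2
```

>>> move_arm --pt "0 0 -0.3" --pt "0 0 -0.3" --pt "0 0 -0.3" --pt "0 0 -0.3" --pt "0 0 -0.3" --pt "0 0 -0.3" --pt "0 0 -0.3" --pt "0 0 -2" --pt "0 0 -5" --pt "0 0 -9" --pt "0 0 -12.2" --pt "-3 2 -12.2" --pt "-6 4.2 -12.2" --pt "-7.4 4.54 -12.2" --pt "-7.4 4.54 -12.2" --pt "-7.4 4.54 -12.2" --pt "-7.4 4.54 -12.2" --pt "-7.4 4.54 -12.2" --pt "-7.4 4.54 -12.2" --spin '[0,0,0,0,0,0,0,0,0,0,0,0,0,0,0,0,0,0,0]' --fingers '[0,0,0.3,0.6,1,1,1,1,1,1,1,1,1,1,1,1,1,1,1]'

```text
t: 54.58
ee_pos: [0.443, 0.0297, 0.2201]
tool_rot: [-3.141, 0.002, 0.0]
wrist_force: [0.1, 0.2, -0.8]
width: 0.0853
finger_force: 0.0
```

```bash
python3 m.py w25; python3 cmp.py d4
```

```text
[0.4429 0.0297 0.2201] [-3.141e+00  2.000e-03  0.000e+00] [-0.13 -0.08  1.85  0.    1.37  1.44] [0.5159 0.0305 0.371 ]
cut
[ 45. 111.] [(array([477.2, 248. ]), np.float64(1.8)), (array([474.5, 246. ]), np.float64(1.7))]
[395. 119.] [(array([504.7, -20.4]), np.float64(0.5)), (array([503.1, -27.1]), np.float64(2.2))]
[249. 100.] [(array([501.5,  69.4]), np.float64(9.4)), (array([517.9,  74. ]), np.float64(0.5))]
[0.4429 0.0297 0.2201] [0.8 0.4 0.5] [-0.13 -0.08  1.85  0.    1.37  1.44]
scene jar area 273.5 113.5 px [1.06 1.92] mm [2.7 5.4]
scene bot area 90.0 85.0 px [-2.22 -0.69] mm [ 1.6 -4.2]
side jar area 299.5 290.5 px [ 0.53 -0.05] mm [ 1.1 -0.2]
side bot area 66.0 65.5 px [0.83 0.83] mm [ 1.  -3.4]
```

>>> move_arm --pt "3 -2 0" --pt "6 -4 0" --pt "7.4 -4.54 0" --pt "7.4 -4.54 0" --pt "7.4 -4.54 0" --pt "7.4 -4.54 3" --pt "7.4 -4.54 6" --pt "7.4 -4.54 9" --pt "7.4 -4.54 11" --pt "7.4 -4.54 11.8" --pt "7.4 -4.54 11.8" --pt "7.4 -4.54 11.8" --pt "7.4 -4.54 11.8" --pt "7.4 -4.54 11.8" --spin '[0,0,0,0,0,0,0,0,0,0,0,0,0,0]' --fingers '[1,1,1,1,1,1,1,1,1,1,1,1,1,1]'

```text
t: 55.9
ee_pos: [0.5179, 0.0746, 0.1044]
tool_rot: [3.141, -0.003, 0.006]
wrist_force: [-0.7, 0.5, 0.6]
width: 0.0851
finger_force: 0.0
```

>>> move_arm --pt "0 0 0" --pt "0 0 0" --pt "0 0 0" --pt "0 0 0" --pt "0 0 0" --pt "0 0 0" --pt "0 0 0" --pt "0 0 0" --pt "0 0 0" --pt "0 0 -0.4" --pt "0 0 -1" --pt "0 -0.2 -1" --pt "-0.12 -0.39 -1" --pt "-0.12 -0.39 -1" --pt "-0.12 -0.39 -0.6" --pt "-0.12 -0.39 -0.3" --pt "-0.12 -0.39 -0.05" --pt "-0.12 -0.39 0" --pt "-0.12 -0.39 0" --pt "-0.12 -0.39 0" --spin '[0,0,0,0,0,0,0,0,0,0,0,0,0,0,0,0,0,0,0,0]' --fingers '[0.6,0.3,0,0,0,0,0,0,0,0,0,0,0,0,0,0,0,0,0,0]'

```text
t: 57.57
ee_pos: [0.5153, 0.0786, 0.103]
tool_rot: [-3.142, 0.003, 0.0]
wrist_force: [-3.1, -0.5, 6.4]
width: 0.0268
finger_force: 54.9
```

>>> move_arm --pt "0 0 -0.05" --pt "0 0 -0.05" --pt "0 0 -0.05" --pt "0 0 -0.05" --pt "0 0 -0.05" --pt "0 0 -2" --pt "0 0 -5" --pt "0 0 -9" --pt "0 0 -11.8" --pt "-3 2 -11.8" --pt "-6 4.2 -11.8" --pt "-7.2 4.9 -11.8" --pt "-7.2 4.9 -11.8" --pt "-7.2 4.9 -11.8" --pt "-7.2 4.9 -11.8" --pt "-7.2 4.9 -11.8" --pt "-7.2 4.9 -11.8" --spin '[0,0,0,0,0,0,0,0,0,0,0,0,0,0,0,0,0]' --fingers '[0.3,0.6,1,1,1,1,1,1,1,1,1,1,1,1,1,1,1]'

```text
t: 58.98
ee_pos: [0.4438, 0.0301, 0.2202]
tool_rot: [-3.141, 0.001, 0.0]
wrist_force: [0.4, -0.3, 0.1]
width: 0.0853
finger_force: 0.0
```

```bash
python3 m.py w26; python3 cmp.py d5
python3 - <<'E'
from h import *
# change test against the first pictures: rack, beaker regions
for n in("scene","side"):
    a=cv2.imread(f"pics/{n}0.png"); b=cv2.imread(f"pics/d5{n}.png"); m=cam(n)
    for k,c,r in(("rack",[.768,.156,.03],45),("beaker",[.772,-.151,.045],32)):
        x,y=np.int32(proj(m,[c])[0]); A,B=[cv2.cvtColor(i,cv2.COLOR_BGR2GRAY)[max(0,y-r):y+r,x-r:x+r].astype(np.float32) for i in(a,b)]
        print(n,k,np.abs(A-B).mean().round(2),cv2.phaseCorrelate(A,B))
E
```

```text
[0.4436 0.0301 0.2201] [-3.141e+00  2.000e-03  0.000e+00] [-0.13 -0.08  1.85  0.    1.37  1.44] [0.5166 0.0308 0.371 ]
cut
[ 46. 111.] [(array([450.2, 239. ]), np.float64(1.4)), (array([474.1, 239.2]), np.float64(1.7))]
[396. 120.] [(array([504.8, -20.4]), np.float64(0.5)), (array([502.9, -27. ]), np.float64(2.2))]
[243. 105.] [(array([514.8,  66. ]), np.float64(8.5)), (array([515.8,  78.3]), np.float64(0.7))]
[0.4436 0.0301 0.2201] [-0.9 -0.1 -0.4] [-0.13 -0.08  1.85  0.    1.37  1.44]
scene jar area 273.5 123.5 px [-0.61  1.08] mm [3.3 1.3]
scene bot area 90.0 89.0 px [ 0.12 -0.09] mm [-0.4  0. ]
side jar area 299.5 290.5 px [ 0.53 -0.09] mm [ 1.1 -0.1]
side bot area 66.0 69.0 px [-0.46  0.  ] mm [-1.   0.4]
scene rack 3.69 ((-0.014534721096168823, -0.011120543288257068), 1.0103604436803748)
scene beaker 3.55 ((-0.0019877004116182206, 0.006361136065653028), 0.970762083074078)
side rack 11.24 ((0.18157086033881598, 0.17710616203311957), 0.5895829390302116)
side beaker 2.8 ((-0.0008444874618334097, 0.002060141119827108), 0.9851734634721652)
```

```bash
python3 -c "
from workcell import env
print(env.sign_off())"
```

```text
the job is handed in; nothing more can be done
None
```

The job is handed in at about 59 s of the 144 s limit: both blocks lie flat in the heater well, both bottles stand upright within about 1 mm of their starting spots, and the rack and beaker have not moved.

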